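# Take a keyhole-hung bin off the rack and stack it on the offcut bin

### The arm

A 7-joint arm with a two-finger parallel gripper is mounted at the origin on the work surface. World frame = base frame: x ahead of the robot, y to its left, z up, the work surface at z = 0. Lengths are in m, angles in rad, forces in N, time in s.
With the tool pointing down it reaches from about 0.425 to 0.95 m from the base axis. Payload 4.7 kg.
Tool frame: the origin (TCP) lies at the very end of the fingers, on their centre line; the grasp point (between the pads) lies 19 mm behind it; y points along the fingers, x is the direction in which the jaws open and shut, and the axes are right-handed (so a half turn about y gives the same grasp; the last joint's range is limited). The gripper opens to 87 mm and grips with 3 to 60 N. Pads are 19 mm wide; open, the fingers measure 117 mm over their backs; the gripper's body (75 mm by 190 mm) begins 51 mm behind the grasp point.
Start: joints at [1.131, 0.469, -0.049, 1.532, 0.024, 1.141, -0.082], TCP at [0.27, -0.619, 0.223] pointing down, gripper open.
Joint ranges: [-2.59, 2.59], [-0.33, 1.99], [-1.39, 1.29], [0.1, 2.45], [-1.04, 4.18], [0.21, 1.99], [-2.66, 2.66]. Speed limits (rad/s): [2.57, 2.57, 3.14, 3.14, 3.14, 3.14, 3.14].

### API

Orientations are given as a rotation vector (axis times angle).
In Python, from rig import status, viewer, ctrl gives the robot as it stands.
- The arm moves only by the tool move_arm, never from a script. Its argument "targets" is a list that holds one entry, the list of rows, each a list of 7 numbers: the turn, a rotation vector about the world's x, y, z scaled (see below), then the shift along the world's x, y, z scaled (see below), then the opening, from 0 (shut) to 1 (fully open). A call has 1 to 5 rows; each row is the pose to reach, as a shift and turn from the pose commanded when the call began, turning the shorter way round; what a row does not reach only later rows make up. The controller multiplies each number of a shift by 100 mm and each number of a turn by pi rad. A row lasts 1/8 s, in which the tool goes at most 62.5 mm and 10.7 degrees, less where a joint would pass 70% of its speed; a pose out of reach is approached as far as the arm can. A call with a number of a shift or a turn outside -1 to 1 is refused whole. A call with a gripper value outside its range is refused whole. The fingers move at their own pace and stop on an object; "newtons" is the grip in N (left out, the last holds). Time passes only in rows, so rows that repeat a pose let the fingers close. It gives the time, the measured TCP pose, the force and the opening at its end, in the units of the state.
- status.state(): the state, without advancing time (a new reading comes with each control period).
- viewer.capture(name): name is "side" or "top" or "wrist"; returns the picture (480x640x3 uint8, red, green, blue); there is no depth.
- viewer.camera_params(name): a dict with "fx", "fy", "cx", "cy" (pixels), "view" (4x4, takes a point from world to camera coordinates); the wrist camera has in their place "tool_from_camera" (4x4, takes a point from camera to tool coordinates, whose origin is the TCP and whose axes are the tool frame's). Camera axes: x right, y down, z forward; pixel columns grow to the right and rows downward; lengths in m; the calibration is good to about 2 mm. A picture is of the moment at which its call begins: read the wrist's pose just before it. camera_params takes no time and is no camera call.
- ctrl.finish_job(): hands the job in, once; it reports no verdict.
The state is a dict: "clock": time; "joint_positions": joint angles; "qd": joint speeds; "joint_torque": joint torques, N m; "tool_pos": TCP position; "tool_rot": TCP orientation; "force": force on the tool from outside, world axes, zero at the start; "torque": the same for the moment, N m; "finger_gap": opening from 0.0 (shut) to 1.0 (fully open).
Only numpy, scipy, OpenCV 4.12 (cv2) and the standard library are available. Lean on these libraries where they do the work, as an engineer would, in place of code of your own. Each camera call takes 0.05 s, during which the arm holds its last target.

### The job

Take the empty parts bin off the rack: slide it up until its stud heads stand in the wide ends of its keyholes, draw it straight off the studs, and set it down upright on the bench to change your hold. Then take it again and stack it on the offcut bin, turned end for end to it so that it sits level on top, settled inside the rim all round instead of nesting inside. Do not drop it, and leave the two full bins hanging and everything else where it is.

Things in the scene. Friction and masses are not known exactly. Their poses are not given: they have to be found in the camera images.
- empty_bin_center (a point): Centre of the EMPTY grey plastic bin on the rack (any of its 3 places), the one to take down. 140 mm long, 66 wide, 75 high, about 0.2 kg; this point is 37.5 mm above its underside, half-way in length and width. Axes: z up, +x to its rear (flat upright wall with the keyholes), -x to its front. The rim along each side is a smooth band 14 mm high, 66 mm over both; below it the walls draw in.
- empty_bin_pull (a point): Middle of the empty bin's front pull bar, 65.5 mm in front of its centre and 28.5 mm above it. The bar runs across the full width, 9 mm thick (front to back), 18 mm high, its top edge (9 mm above this point) level with the rim; a gripper can pinch it from above, one finger inside the bin. Axes as the bin's.
- empty_bin_keyholes (a point): Point on the outside of the empty bin's rear wall, midway between its two keyholes (15 mm to either side, y), level with the centres of their wide ends, 36 mm above the underside. Each: a round hole 22 mm wide, and from it upward a 9 mm wide slot that ends 21 mm above this point. The wall is 4 mm thick. Axes as the bin's.
- empty_bin_foot (a point): Centre of the empty bin's underside (10.5 mm to the rear of the bin's centre): a foot 119 mm long in x, 47 mm wide, notched at the side ribs. Placed with its front opposite to the offcut bin's, it rests on that bin's ribs at offcut_bin_seat; faced the same way the ribs enter its notches and it sinks in crooked or nests. Axes as the bin's.
- offcut_bin_center (a point): Centre (37.5 mm above the bench) of the loose bin standing on the bench with steel bar offcuts in it, about 0.75 kg; same mould, size and axes as the empty bin (+x to its rear, -x to its front, where the pull bar is). Stack on this one; it stays where it is.
- offcut_bin_seat (a point): Centre of the offcut bin's mouth, level with the tops of its four inner side ribs: 69 mm above its underside, 6 mm below its rim, 2.5 mm to the rear of its centre. The mouth is 127 mm long (x) and 56 mm wide (y). When the empty bin is stacked, its foot's centre lies here, with about 4 mm to spare all round. Axes as the offcut bin's.
- rack: Grey steel rack bolted to the bench: upright sheet 300 mm wide, 245 high. Origin at the middle of the foot of its front face. z up, y along the sheet; bins hang side by side at y -80, 0 and +80 mm on its front (-x), rear wall to the sheet (2 mm loose, so they sag a little at the front), their +x along the rack's +x; underside about 111 mm, rim 186 mm above the bench, 14 mm of air between bins.
- rack_studs (a point): Middle of the row of steel studs on the rack's front face, 165 mm above the bench. Two per bin, 15 mm either side of the bin's middle: shank 6 mm, head 15 wide, 4 thick, 6 clear of the sheet (10 mm out in all). Bins hang by the tops of their slots; raised 18 mm, the heads are central in the wide holes (3 mm to spare all round) and the bin comes off along the rack's -x. Axes as the rack's.
- bolt_bin_center (a point): Centre of a bin of the same mould hanging on the rack, holding bolts. Must stay hanging.
- washer_bin_center (a point): Centre of another bin of the same mould hanging on the rack, holding round steel discs (washers). Must stay hanging.
- horseshoe: Steel horseshoe lying flat on the bench, 120 mm long, 120 wide, 10 thick; origin at its middle, underside. Leave alone.
- wire_brush: Wooden wire brush lying on the bench, 230 mm long (its x), 32 wide, 28 high; origin at its middle, underside. Leave alone.

How it is judged:
By the outcome, as a careful person would: the job done as asked, in the order asked, and still so for the second after the job is handed in, with the robot touching nothing.
It also fails if it takes over 69 s, if anything falls off the work surface, if the arm or the gripper's body presses on something with over 40 N, if the wrist force passes 120 N, or if a joint passes its speed limit or range.

## Working session

There is one attempt and no reset: what is moved stays moved. The work goes in short steps, Python scripts to look and compute and a tool call to move; the robot and the scene stay as the last step left them, time stands still between calls to the robot, and variables do not carry over. Pictures are saved under pics/ and viewed, and the job is handed in when it is done.

Besides the shell and the picture viewer there is one more tool, called after ">>>" by a JSON object that holds its "api" and its "payload". move_arm: Moves the arm, as the interface text tells. Its arguments: {"type":"object","properties":{"targets":{"type":"array"},"newtons":{"type":"number"}},"required":["targets"]}

```bash
ls; mkdir -p pics; python3 - <<'E'
from rig import status, viewer
import cv2
s=status.state(); print(s)
for n in("side","top","wrist"):
    cv2.imwrite(f"pics/{n}0.png",viewer.capture(n)[:,:,::-1]); print(n,viewer.camera_params(n))
E
```

```text
pics
{'clock': 0.0, 'joint_positions': array([ 1.13107752,  0.4694285 , -0.04862544,  1.53367374,  0.0240595 ,
        1.14101858, -0.08230708]), 'qd': array([-1.18525005e-04,  1.31925063e-03,  1.46693107e-05,  1.54912278e-03,
        7.23366004e-04,  1.24649933e-03,  8.83483761e-05]), 'joint_torque': array([ 8.83297507e-04, -5.07971907e+01, -8.07575276e-02, -2.36155772e+01,
       -6.13409746e-02,  3.79558490e-02,  1.68881679e-04]), 'tool_pos': array([ 0.26936534, -0.61827018,  0.2215168 ]), 'tool_rot': array([-1.37493427,  0.90266948, -0.89997476]), 'force': array([-0.01334898,  0.8972351 , -0.67547775]), 'torque': array([ 0.07407892,  0.00754007, -0.00848267]), 'finger_gap': 0.9994785086294123}
side {'fx': 501.18302218328694, 'fy': 501.18302218328694, 'cx': 329.2623964377179, 'cy': 237.18748613185193, 'view': array([[ 0.78225948, -0.62287711, -0.00970591, -0.38768243],
       [-0.44203567, -0.54403103, -0.7131863 ,  0.37787917],
       [ 0.43894711,  0.56218711, -0.70090733,  0.63983614],
       [ 0.        ,  0.        ,  0.        ,  1.        ]])}
top {'fx': 563.9680364192096, 'fy': 563.9680364192096, 'cx': 315.330196697281, 'cy': 237.56730640912767, 'view': array([[ 0.02124499, -0.99975468, -0.00626348,  0.06256707],
       [-0.98780406, -0.02002366, -0.15440918,  0.56768289],
       [ 0.15424588,  0.00946751, -0.98798713,  1.19254616],
       [ 0.        ,  0.        ,  0.        ,  1.        ]])}
wrist {'fx': 432.5595325075599, 'fy': 432.5595325075599, 'cx': 322.1461060334473, 'cy': 238.7415347213654, 'tool_from_camera': array([[ 9.99999555e-01,  9.29492136e-04, -1.58732780e-04,
        -1.39231616e-03],
       [ 4.32627221e-04, -3.02681574e-01,  9.53091642e-01,
        -1.63003747e-01],
       [ 8.37845698e-04, -9.53091287e-01, -3.02681842e-01,
         8.41427374e-02],
       [ 0.00000000e+00,  0.00000000e+00,  0.00000000e+00,
         1.00000000e+00]])}
```

View pics/side0.png

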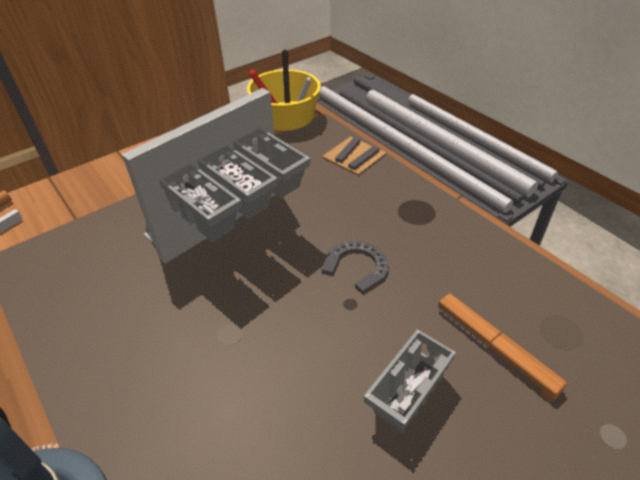

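View pics/top0.png

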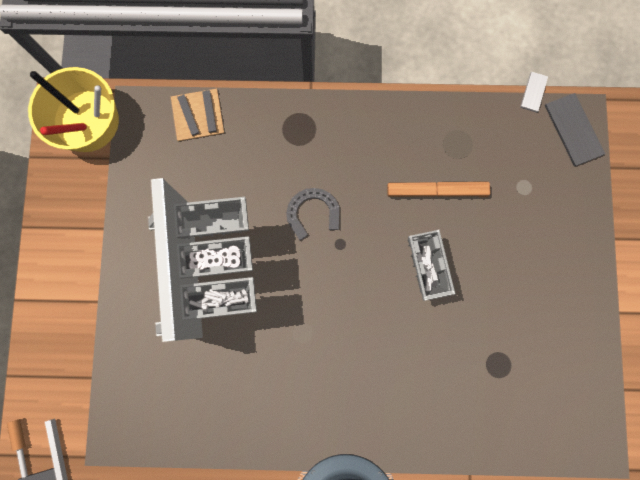

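View pics/wrist0.png

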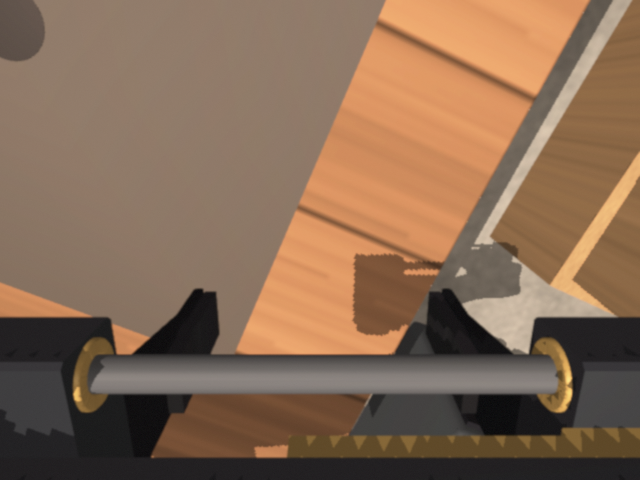

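```bash
cat > h.py <<'E'
import numpy as np, cv2
from scipy.spatial.transform import Rotation as R
from rig import status, viewer
P={n:viewer.camera_params(n) for n in("side","top","wrist")}
def ray(n,uv,st=None):
    p=P[n]; d=np.array([(uv[0]-p["cx"])/p["fx"],(uv[1]-p["cy"])/p["fy"],1.])
    if n=="wrist":
        T=np.eye(4);T[:3,:3]=R.from_rotvec(st["tool_rot"]).as_matrix();T[:3,3]=st["tool_pos"]
        M=T@p["tool_from_camera"]
    else: M=np.linalg.inv(p["view"])
    return M[:3,3],M[:3,:3]@d/np.linalg.norm(d)
def onz(n,uv,z,st=None):
    o,d=ray(n,uv,st); return o+d*(z-o[2])/d[2]
def tri(rays):
    A=np.zeros((3,3));b=np.zeros(3)
    for o,d in rays:
        Q=np.eye(3)-np.outer(d,d);A+=Q;b+=Q@o
    x=np.linalg.solve(A,b)
    return x,[np.linalg.norm((np.eye(3)-np.outer(d,d))@(x-o)) for o,d in rays]
def proj(n,X,st=None):
    p=P[n]
    if n=="wrist":
        T=np.eye(4);T[:3,:3]=R.from_rotvec(st["tool_rot"]).as_matrix();T[:3,3]=st["tool_pos"]
        V=np.linalg.inv(T@p["tool_from_camera"])
    else: V=p["view"]
    c=V@np.append(X,1); return c[0]/c[2]*p["fx"]+p["cx"],c[1]/c[2]*p["fy"]+p["cy"]
def snap(n,name):
    st=status.state(); im=viewer.capture(n)[:,:,::-1].copy(); cv2.imwrite(f"pics/{name}.png",im); return st,im
def crop(src,dst,x,y,w,h,k):
    im=cv2.imread(f"pics/{src}.png")[y:y+h,x:x+w]; cv2.imwrite(f"pics/{dst}.png",cv2.resize(im,None,fx=k,fy=k,interpolation=cv2.INTER_CUBIC))
E
python3 - <<'E'
from h import *
print(R.from_rotvec(status.state()["tool_rot"]).as_matrix().round(3))
crop("top0","c1",145,170,130,180,3.3)
crop("side0","c2",120,90,200,170,4)
crop("top0","c3",380,170,120,140,4)
crop("side0","c4",350,320,120,110,5)
E
```

```text
[[ 0.399 -0.001  0.917]
 [-0.917  0.001  0.399]
 [-0.001 -1.    -0.   ]]
```

View pics/c1.png

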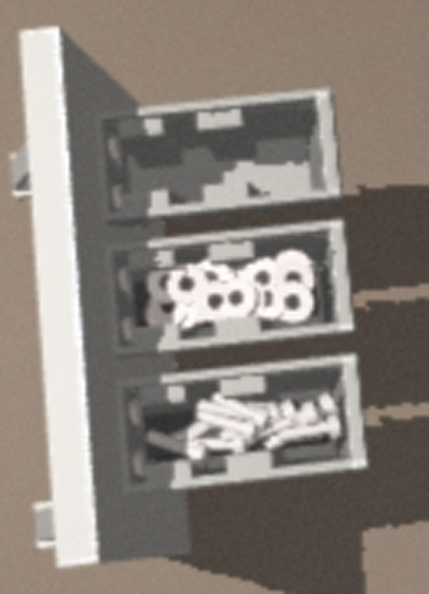

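View pics/c2.png

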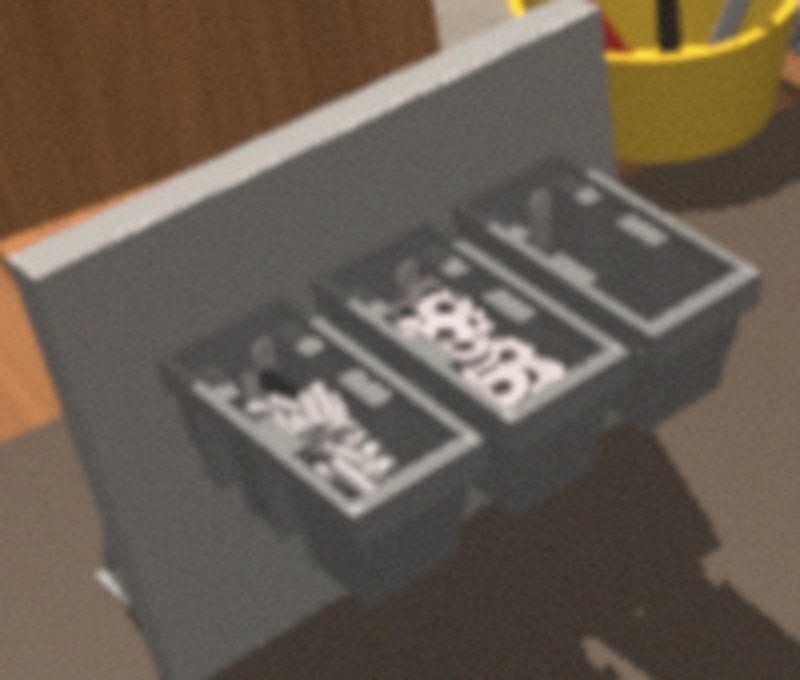

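View pics/c3.png

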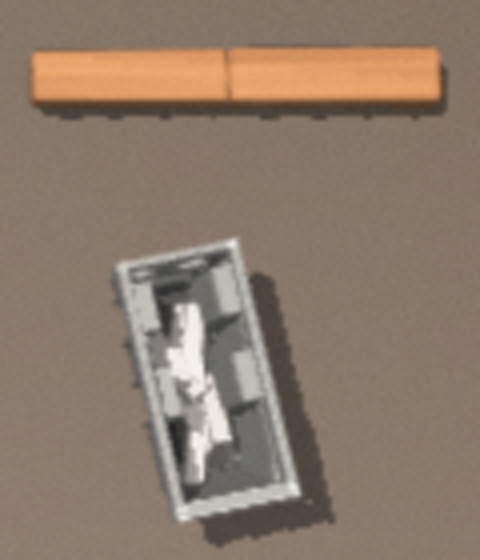

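View pics/c4.png

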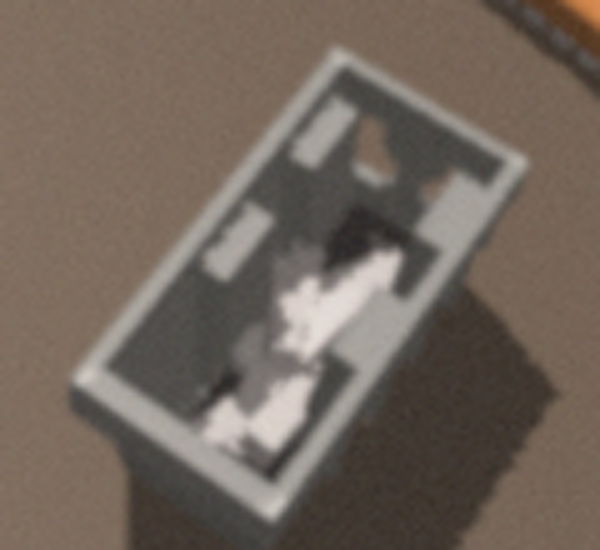

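```bash
python3 - <<'E'
from h import *
t=lambda u,v:(145+u/3.3,170+v/3.3); s=lambda u,v:(120+u/4,90+v/4)
to=lambda u,v:(380+u/4,170+v/4); so=lambda u,v:(350+u/5,320+v/5)
def T(name,a,b):
    x,r=tri([ray("top",a),ray("side",b)]); print(name,x.round(4),np.round(r,4)); return x
A=T("E front far",t(329,91),s(757,270)); B=T("E front near",t(342,193),s(655,333))
T("W fr far",t(342,221),s(625,352));T("W fr near",t(354,329),s(512,420))
T("B fr far",t(355,354),s(480,438));T("B fr near",t(366,466),s(355,515))
T("rack top front L?",t(60,28),s(598,8)); T("rack top front R",t(100,563),s(38,283))
C=[T("O rear left",to(118,262),so(337,50)),T("O rear right",to(237,238),so(525,160)),T("O front right",to(300,492),so(272,520)),T("O front left",to(182,520),so(78,382))]
for c,p in zip(C,[to(118,262),to(237,238),to(300,492),to(182,520)]): print(onz("top",p,.075).round(4))
print(onz("top",t(329,91),.186),onz("top",t(342,193),.186),onz("top",t(60,28),.245),onz("top",t(100,563),.245))
E
```

```text
E front far [0.6215 0.2135 0.1833] [0.0002 0.0002]
E front near [0.5594 0.2035 0.1838] [0.0004 0.0004]
W fr far [0.543  0.2031 0.1817] [0.0003 0.0003]
W fr near [0.4795 0.1932 0.1833] [0.0001 0.0001]
B fr far [0.4643 0.1924 0.1823] [0.0006 0.0006]
B fr near [0.4004 0.1832 0.1826] [0.0002 0.0002]
rack top front L? [0.6401 0.3588 0.2456] [0.0005 0.0005]
rack top front R [0.3443 0.3183 0.2443] [0.0006 0.0006]
O rear left [ 0.5693 -0.1265  0.0748] [0.001 0.001]
O rear right [ 0.583  -0.1895  0.0771] [0.0012 0.0012]
O front right [ 0.4484 -0.221   0.0765] [0.0012 0.0012]
O front left [ 0.4333 -0.1595  0.0773] [0.0001 0.0001]
[ 0.57   -0.1271  0.075 ]
[ 0.5843 -0.1907  0.075 ]
[ 0.4495 -0.222   0.075 ]
[ 0.4335 -0.16    0.075 ]
[0.62072973 0.21322905 0.186     ] [0.55938542 0.20306358 0.186     ] [0.64076947 0.35873895 0.245     ] [0.34377524 0.31832437 0.245     ]
```

```bash
python3 - <<'E'
from h import *
for p in [(287,215),(314,188),(340,230),(303,240),(328,230),(388,196),(490,196)]: print(p,onz("top",p,.005).round(3))
E
```

```text
(287, 215) [0.623 0.14  0.005]
(314, 188) [0.687 0.08  0.005]
(340, 230) [0.591 0.019 0.005]
(303, 240) [0.566 0.102 0.005]
(328, 230) [0.59  0.046 0.005]
(388, 196) [ 0.672 -0.089  0.005]
(490, 196) [ 0.677 -0.322  0.005]
```

>>> {"api": "move_arm", "payload": {"targets": [[[0,0,-0.03,0.2,0.5,0.25,1],[0,0,-0.06,0.4,1,0.5,0.6],[0,0,-0.087,0.4,1,0.5,0.4]]], "newtons": 40}}

```text
clock: 0.52
tool_pos: [0.3137, -0.5154, 0.2751]
tool_rot: [-1.271, 1.1, -1.107]
force: [-0.9, -0.7, 0.3]
finger_gap: 0.853
```

>>> {"api": "move_arm", "payload": {"targets": [[[0,0,0,0.2,0.5,0,0.4],[0,0,0,0.4,1,0,0.4]]]}}

```text
clock: 0.78
tool_pos: [0.3498, -0.4176, 0.2723]
tool_rot: [-1.27, 1.108, -1.108]
force: [0.3, -0.3, -0.5]
finger_gap: 0.628
```

>>> {"api": "move_arm", "payload": {"targets": [[[0,0,0,0.2,0.5,0,0.4],[0,0,0,0.4,1,0,0.4]]]}}

```text
clock: 1.02
tool_pos: [0.3899, -0.317, 0.2725]
tool_rot: [-1.271, 1.107, -1.107]
force: [1.5, 0.0, 0.2]
finger_gap: 0.436
```

>>> {"api": "move_arm", "payload": {"targets": [[[0,0,0,0.2,0.5,0,0.4],[0,0,0,0.4,1,0,0.4]]]}}

```text
clock: 1.27
tool_pos: [0.4299, -0.2171, 0.2726]
tool_rot: [-1.271, 1.107, -1.108]
force: [0.2, -0.5, 0.1]
finger_gap: 0.401
```

>>> {"api": "move_arm", "payload": {"targets": [[[0,0,0,0.2,0.5,0,0.4],[0,0,0,0.4,1,0,0.4]]]}}

```text
clock: 1.52
tool_pos: [0.4698, -0.1172, 0.2726]
tool_rot: [-1.271, 1.107, -1.108]
force: [0.5, -0.2, -0.3]
finger_gap: 0.4
```

>>> {"api": "move_arm", "payload": {"targets": [[[0,0,0,0.2,0.5,0,0.4],[0,0,0,0.4,1,0,0.4]]]}}

```text
clock: 1.78
tool_pos: [0.5099, -0.0173, 0.2725]
tool_rot: [-1.271, 1.107, -1.108]
force: [-0.0, -0.3, 0.3]
finger_gap: 0.398
```

>>> {"api": "move_arm", "payload": {"targets": [[[0,0,0,0.2,0.5,0,0.4],[0,0,0,0.4,1,0,0.4]]]}}

```text
clock: 2.02
tool_pos: [0.5499, 0.0825, 0.2724]
tool_rot: [-1.271, 1.108, -1.108]
force: [1.0, -0.6, 0.6]
finger_gap: 0.401
```

>>> {"api": "move_arm", "payload": {"targets": [[[0,0,0,0.2,0.6,0,0.4],[0,0,0,0.4,1,0,0.4],[0,0,0,0.4,1,0,0.4]]]}}

```text
clock: 2.4
tool_pos: [0.5893, 0.1856, 0.2718]
tool_rot: [-1.273, 1.105, -1.1]
force: [-0.1, -0.7, 0.6]
finger_gap: 0.402
```

```bash
python3 - <<'E'
from h import *
st,_=snap("wrist","w1"); print(st["tool_pos"],R.from_rotvec(st["tool_rot"]).as_matrix().round(3))
print(proj("wrist",[.6215,.2135,.1835],st),proj("wrist",[.5594,.2035,.1835],st))
E
```

```text
[0.58931491 0.1856348  0.27177816] [[ 0.143 -0.001  0.99 ]
 [-0.99   0.002  0.143]
 [-0.003 -1.    -0.001]]
(np.float64(286.0222764371387), np.float64(186.74967784999512)) (np.float64(290.04475725182266), np.float64(285.29820033774575))
```

View pics/w1.png

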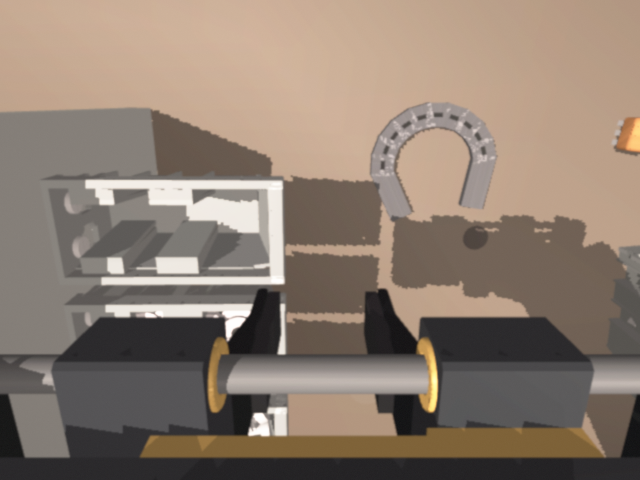

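```bash
python3 - <<'E'
from h import *
st=dict(tool_pos=np.array([0.58931491,0.1856348,0.27177816]),tool_rot=status.state()["tool_rot"])
for p in [(285,178),(285.5,283),(271,179),(271,282)]: print(onz("wrist",p,.1835,st).round(4))
crop("w1","w1c",30,150,300,180,2.6)
E
```

```text
[0.6266 0.2144 0.1835]
[0.5606 0.2064 0.1835]
[0.6249 0.2224 0.1835]
[0.56   0.2155 0.1835]
```

View pics/w1c.png

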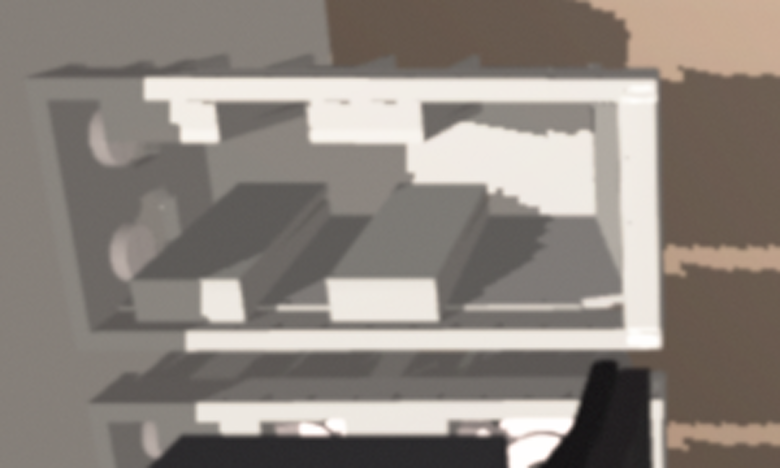

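```bash
python3 - <<'E'
from h import *
st=status.state(); print(st["clock"],st["tool_pos"],R.from_rotvec(st["tool_rot"]).as_matrix().round(3))
for p in [(277,231),(276.5,179),(277.5,283)]: print(onz("wrist",p,.1835,st).round(4))
E
```

```text
2.45 [0.58925738 0.1826667  0.27174901] [[ 0.14  -0.002  0.99 ]
 [-0.99   0.     0.14 ]
 [-0.    -1.    -0.001]]
[0.5938 0.2125 0.1835]
[0.6253 0.2162 0.1835]
[0.5599 0.2084 0.1835]
```

>>> {"api": "move_arm", "payload": {"targets": [[[0,0,-0.001,0.027,0.31,-0.4,0.4],[0,0,-0.001,0.027,0.31,-0.7,0.4],[0,0,-0.001,0.027,0.31,-0.7,0.4]]]}}

```text
clock: 2.82
tool_pos: [0.5908, 0.2094, 0.2]
tool_rot: [-1.275, 1.113, -1.111]
force: [0.9, -0.3, 1.5]
finger_gap: 0.403
```

```bash
python3 - <<'E'
from h import *
st,_=snap("wrist","w2"); print(st["tool_pos"]);snap("side","s2");crop("s2","s2c",180,60,200,150,4)
print(status.state()["tool_pos"])
E
```

```text
[0.59078481 0.20936494 0.20004342]
[0.59296983 0.21061224 0.20347832]
```

View pics/w2.png

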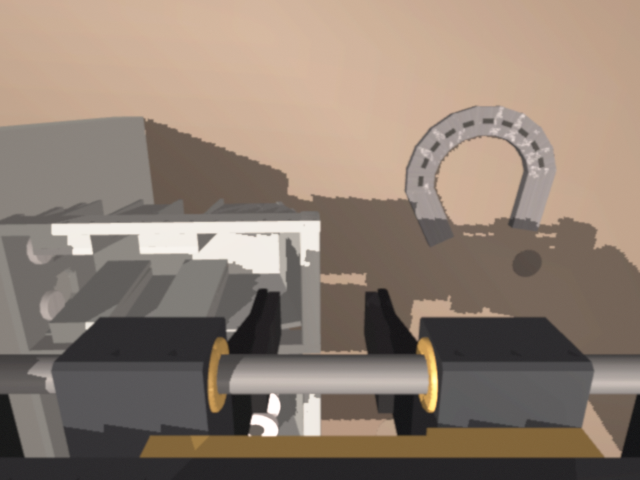

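View pics/s2c.png

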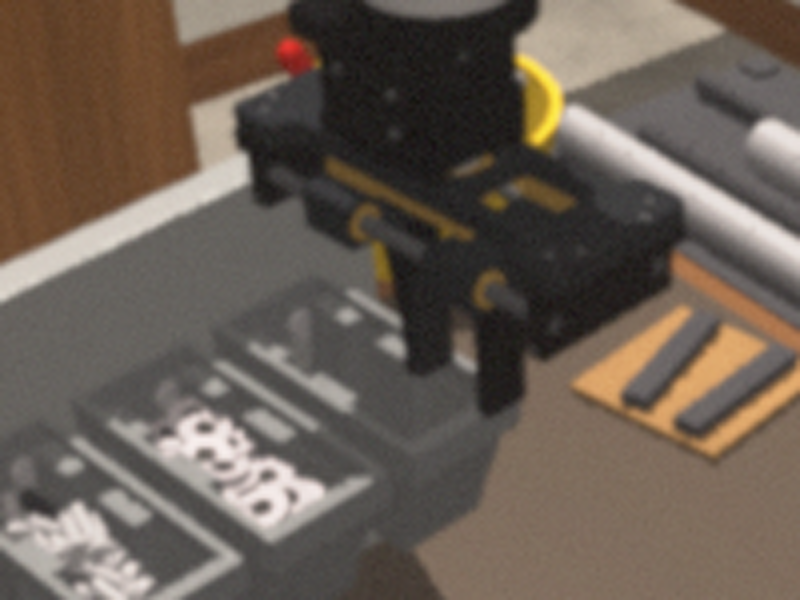

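```bash
python3 - <<'E'
from h import *
st=status.state(); print(st["tool_pos"])
print(proj("wrist",[*st["tool_pos"][:2],.1835],st))
for p in [(302.5,216),(319.5,216),(302,300),(319,300)]: print(onz("wrist",p,.1835,st).round(4))
E
```

```text
[0.59296983 0.21061224 0.20347832]
(np.float64(325.2601317886927), np.float64(291.6361153561127))
[0.6274 0.2253 0.1835]
[0.6283 0.218  0.1835]
[0.5873 0.2208 0.1835]
[0.5884 0.2129 0.1835]
```

>>> {"api": "move_arm", "payload": {"targets": [[[0,0,0,0,0.02,-0.15,0.4],[0,0,0,0,0.02,-0.35,0.4],[0,0,0,0,0.02,-0.47,0.4],[0,0,0,0,0.02,-0.47,0.4]]]}}

```text
clock: 3.42
tool_pos: [0.5914, 0.2137, 0.1539]
tool_rot: [-1.273, 1.111, -1.109]
force: [0.3, 0.0, 0.9]
finger_gap: 0.4
```

```bash
python3 - <<'E'
from h import *
st,_=snap("wrist","w3"); st=status.state();print(st["tool_pos"],st["force"])
snap("side","s3");crop("s3","s3c",180,60,200,150,4)
E
```

```text
[0.59206422 0.2140388  0.15486456] [0.32767707 0.85189428 0.01168033]
```

View pics/w3.png

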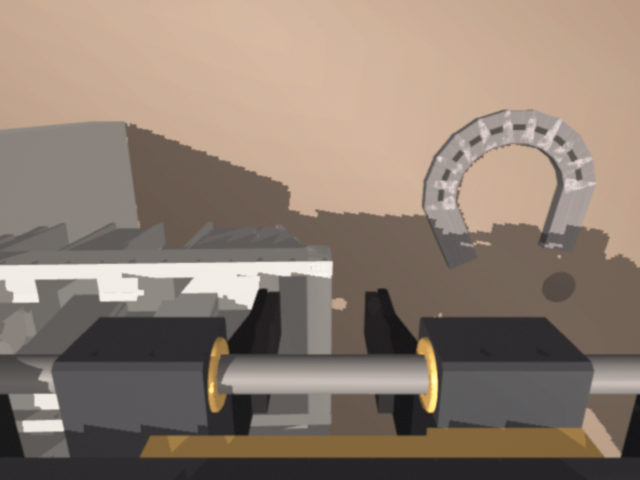

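View pics/s3c.png

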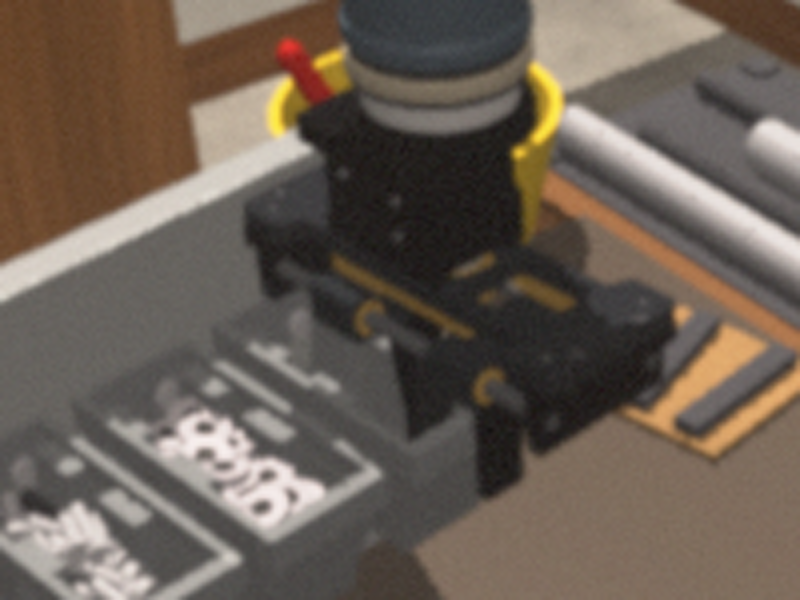

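>>> {"api": "move_arm", "payload": {"targets": [[[0,0,0,0,0,0,0.0],[0,0,0,0,0,0,0.0],[0,0,0,0,0,0,0.0],[0,0,0,0,0,0,0.0],[0,0,0,0,0,0,0.0]]], "newtons": 40}}

```text
clock: 4.15
tool_pos: [0.5925, 0.2164, 0.1567]
tool_rot: [-1.266, 1.109, -1.108]
force: [-1.1, 5.0, 3.3]
finger_gap: 0.117
```

>>> {"api": "move_arm", "payload": {"targets": [[[0,0,0,0,0.02,0.04,0.0],[0,0,0,0,0.02,0.1,0.0],[0,0,0,0,0.02,0.1,0.0]]]}}

```text
clock: 4.53
tool_pos: [0.5923, 0.2164, 0.1659]
tool_rot: [-1.269, 1.11, -1.11]
force: [-0.7, 4.1, 1.3]
finger_gap: 0.107
```

```bash
python3 - <<'E'
from h import *
st,_=snap("wrist","w4"); st=status.state();print(st["clock"],st["tool_pos"],st["force"],st["torque"],st["finger_gap"],R.from_rotvec(st["tool_rot"]).as_matrix().round(3))
snap("side","s4");crop("s4","s4c",180,60,200,150,4)
E
```

```text
4.575 [0.592204   0.21636641 0.16560483] [-0.95785762  3.73434517  0.55069683] [ 1.19767384  0.07457786 -0.05289735] 0.1023720725868557 [[ 0.134  0.     0.991]
 [-0.991  0.     0.134]
 [-0.    -1.     0.   ]]
```

View pics/w4.png

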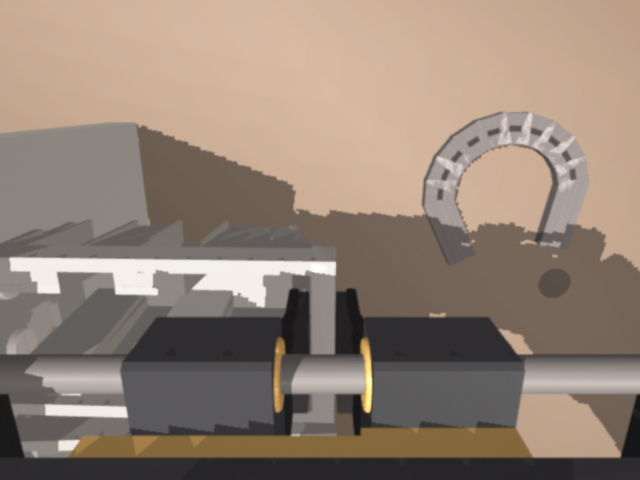

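View pics/s4c.png

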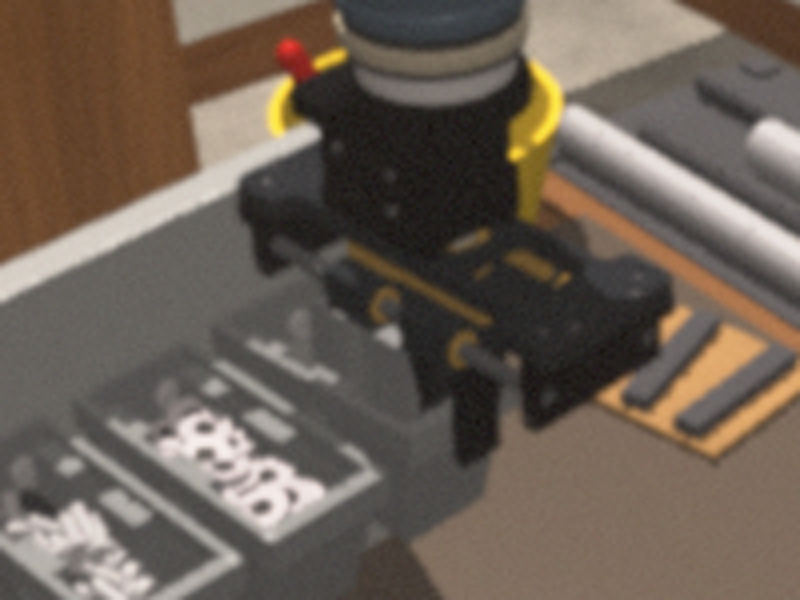

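```bash
python3 - <<'E'
import cv2,numpy as np
o=[]
for n in("side0","s3","s4"):
    im=cv2.imread(f"pics/{n}.png")[120:210,200:320]; o.append(cv2.convertScaleAbs(cv2.resize(im,None,fx=2.2*1.0,fy=5,interpolation=cv2.INTER_CUBIC),alpha=1.7))
o=[]
for n in("side0","s3","s4"):
    im=cv2.imread(f"pics/{n}.png")[120:215,220:310]; o.append(cv2.convertScaleAbs(cv2.resize(im,None,fx=2.9,fy=2.9*2,interpolation=cv2.INTER_CUBIC),alpha=1.8))
cv2.imwrite("pics/cmp.png",np.hstack(o))
E
```

```text
(no output)
```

View pics/cmp.png

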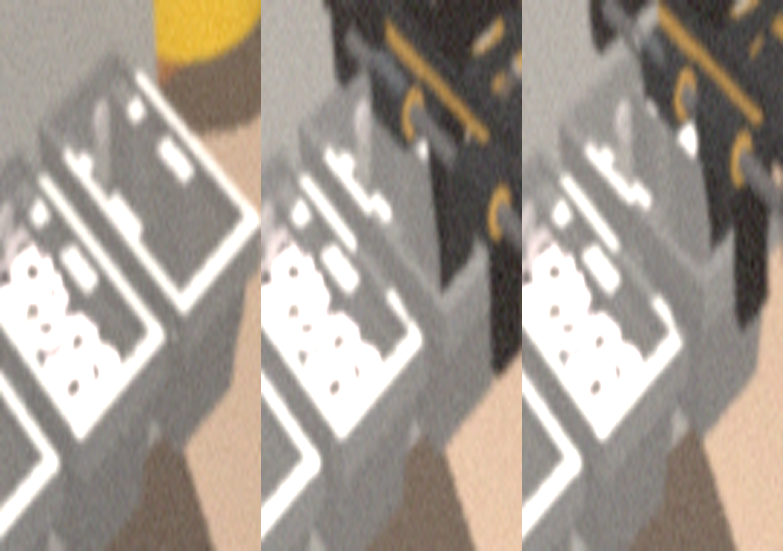

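```bash
python3 - <<'E'
from h import *
# near side plane through (.5594,.2035), normal along rack y (.9907,.1357)
n=np.array([.9907,.1357,0]);c=np.array([.5600,.2045,0])
for p in [(283.4,172.8),(282,171.2),(285.5,166.6),(220+40/2.9,120+130/5.8),(220+39/2.9,120+135/5.8)]:
    o,d=ray("side",p); X=o+d*(n@(c-o))/(n@d); print(p,X.round(4))
E
```

```text
(283.4, 172.8) [0.5598 0.206  0.183 ]
(282, 171.2) [0.5593 0.2094 0.1847]
(285.5, 166.6) [0.5608 0.199  0.1999]
(233.79310344827587, 142.41379310344828) [0.5411 0.3423 0.183 ]
(233.44827586206895, 143.27586206896552) [0.5409 0.3439 0.1803]
```

```bash
python3 - <<'E'
from h import *
snap("top","t4")
a=cv2.imread("pics/w4.png")[220:440,0:350]; a=cv2.resize(a,None,fx=2,fy=2,interpolation=cv2.INTER_CUBIC)
cv2.imwrite("pics/w4c.png",cv2.convertScaleAbs(a,alpha=1.3))
crop("t4","t4c",145,170,130,180,3.3)
st=status.state();print(st["tool_pos"],st["force"],st["torque"])
E
```

```text
[0.59217026 0.21636423 0.16539724] [-0.15842513  3.97319339  0.93438638] [ 1.23744285  0.08358995 -0.01368304]
```

View pics/w4c.png

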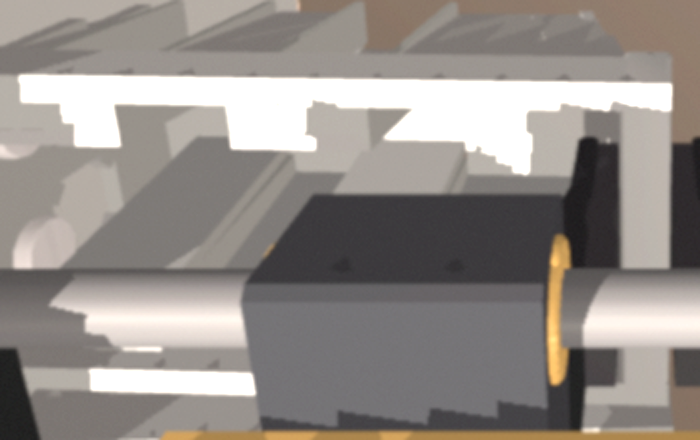

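View pics/t4c.png

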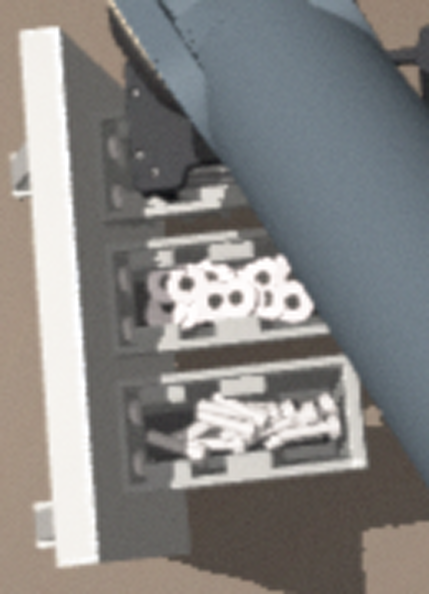

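>>> {"api": "move_arm", "payload": {"targets": [[[0,0,0,0,0.02,0,0.0],[0,0,0,0,0.02,0,0.0]]], "newtons": 60}}

```text
clock: 4.92
tool_pos: [0.5927, 0.2165, 0.1655]
tool_rot: [-1.271, 1.11, -1.112]
force: [0.1, -1.5, 3.5]
finger_gap: 0.105
```

```bash
python3 - <<'E'
from h import *
snap("side","s5");st=status.state();print(st["clock"],st["tool_pos"],st["force"],st["torque"],st["finger_gap"])
E
```

```text
4.975 [0.59265331 0.21647189 0.16546522] [-0.05070735 -1.23367723  3.36790366] [0.24783158 0.15740229 0.04150522] 0.10455000074312054
```

>>> {"api": "move_arm", "payload": {"targets": [[[0,0,0,0,0,0.04,0.0],[0,0,0,0,0,0.08,0.0],[0,0,0,0,0,0.08,0.0]]]}}

```text
clock: 5.35
tool_pos: [0.5919, 0.2173, 0.1731]
tool_rot: [-1.272, 1.11, -1.11]
force: [-0.1, -1.1, -1.0]
finger_gap: 0.101
```

```bash
python3 - <<'E'
from h import *
snap("wrist","w6");snap("side","s6");st=status.state();print(st["clock"],st["tool_pos"],st["force"],st["torque"],st["finger_gap"])
import cv2,numpy as np
o=[]
for n in("s3","s5","s6"):
    im=cv2.imread(f"pics/{n}.png")[120:215,220:310]; o.append(cv2.convertScaleAbs(cv2.resize(im,None,fx=2.9,fy=2.9*2,interpolation=cv2.INTER_CUBIC),alpha=1.8))
cv2.imwrite("pics/cmp6.png",np.hstack(o))
E
```

```text
5.45 [0.59197025 0.2173291  0.17300839] [ 0.34652672 -1.97956549 -2.03848843] [-0.42807757  0.02002131  0.04639551] 0.10465128572281765
```

View pics/cmp6.png

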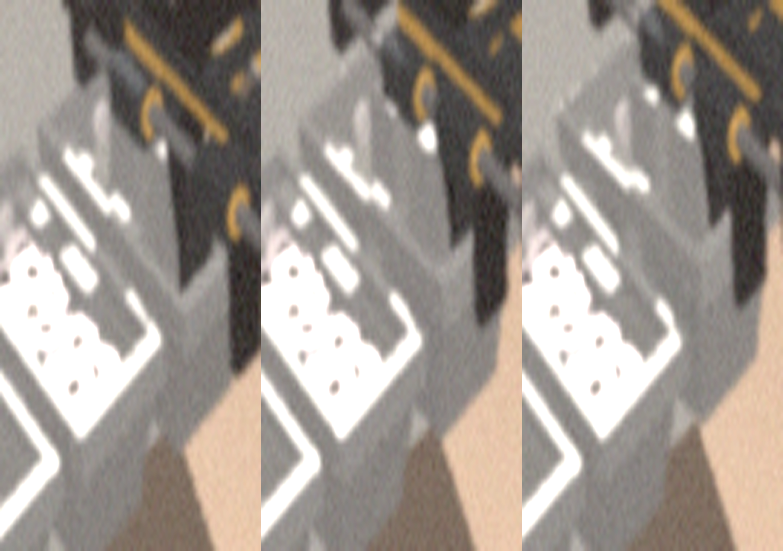

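View pics/w6.png

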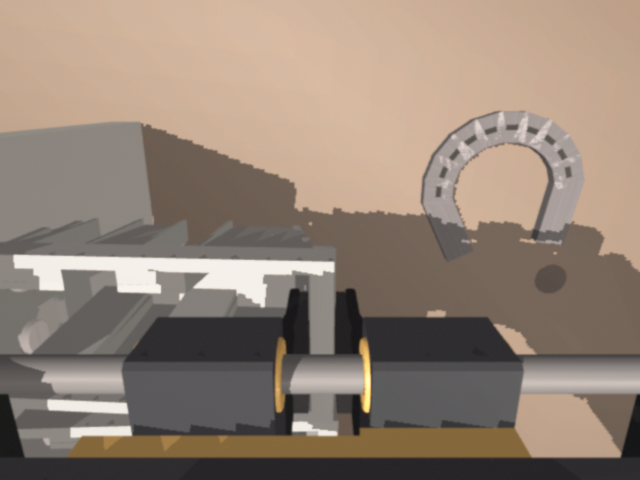

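```bash
python3 - <<'E'
import cv2,numpy as np
o=[]
for n in("w3","w4","w6"):
    im=cv2.imread(f"pics/{n}.png")[215:360,0:350]; o.append(cv2.convertScaleAbs(cv2.resize(im,None,fx=2.2,fy=1.35,interpolation=cv2.INTER_CUBIC),alpha=1.2))
cv2.imwrite("pics/cmpw.png",np.vstack(o))
E
```

```text
(no output)
```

View pics/cmpw.png

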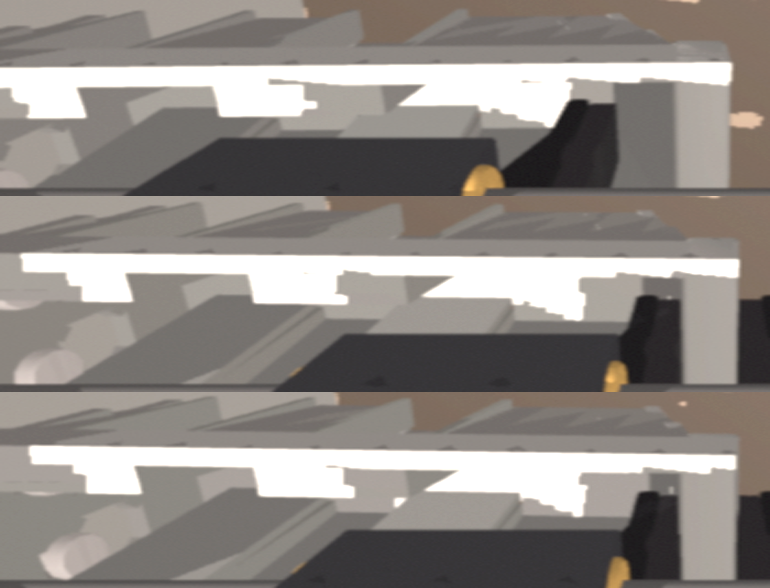

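>>> {"api": "move_arm", "payload": {"targets": [[[0.011,0.0015,0,0,0.005,0,0.0],[0.022,0.003,0,0,0.01,0,0.0],[0.022,0.003,0,0,0.01,0,0.0]]]}}

```text
clock: 5.82
tool_pos: [0.5927, 0.2186, 0.1736]
tool_rot: [-1.22, 1.148, -1.058]
force: [0.1, 0.5, -2.2]
finger_gap: 0.102
```

```bash
cat > m.py <<'E'
from h import *
import sys
k=sys.argv[1]; prev=sys.argv[2]
snap("wrist","w"+k);snap("side","s"+k);st=status.state();print(st["clock"],st["tool_pos"].round(4),st["force"].round(1),st["torque"].round(2),st["finger_gap"].round(4));print(R.from_rotvec(st["tool_rot"]).as_matrix().round(3))
o=[]
for n in("side0","s"+prev,"s"+k):
    im=cv2.imread(f"pics/{n}.png")[110:215,220:310]; o.append(cv2.convertScaleAbs(cv2.resize(im,None,fx=2.9,fy=5.2,interpolation=cv2.INTER_CUBIC),alpha=1.8))
cv2.imwrite(f"pics/cmp{k}.png",np.hstack(o))
o=[]
for n in("w"+prev,"w"+k):
    im=cv2.imread(f"pics/{n}.png")[215:400,0:350]; o.append(cv2.convertScaleAbs(cv2.resize(im,None,fx=2.2,fy=1.6,interpolation=cv2.INTER_CUBIC),alpha=1.2))
cv2.imwrite(f"pics/cmpw{k}.png",np.vstack(o))
E
python3 m.py 7 6
```

```text
Traceback (most recent call last):
  File "m.py", line 4, in <module>
    snap("wrist","w"+k);snap("side","s"+k);st=status.state();print(st["clock"],st["tool_pos"].round(4),st["force"].round(1),st["torque"].round(2),st["finger_gap"].round(4));print(R.from_rotvec(st["tool_rot"]).as_matrix().round(3))
                                                                                                                                                  ^^^^^^^^^^^^^^^^^^^^^^
AttributeError: 'float' object has no attribute 'round'
```

```bash
sed -i 's/st\["finger_gap"\].round(4)/round(st["finger_gap"],4)/' m.py
python3 m.py 7 6
```

```text
6.025 [0.5928 0.2188 0.1739] [ 0.3 -2.9 -0.4] [-0.88 -0.23 -0.08] 0.1038
[[ 0.134 -0.008  0.991]
 [-0.989  0.069  0.134]
 [-0.069 -0.998  0.001]]
```

View pics/cmp7.png

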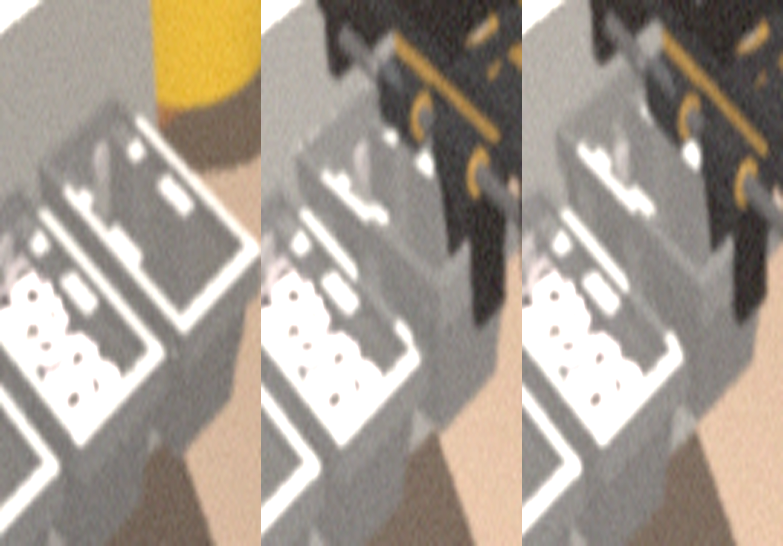

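View pics/cmpw7.png

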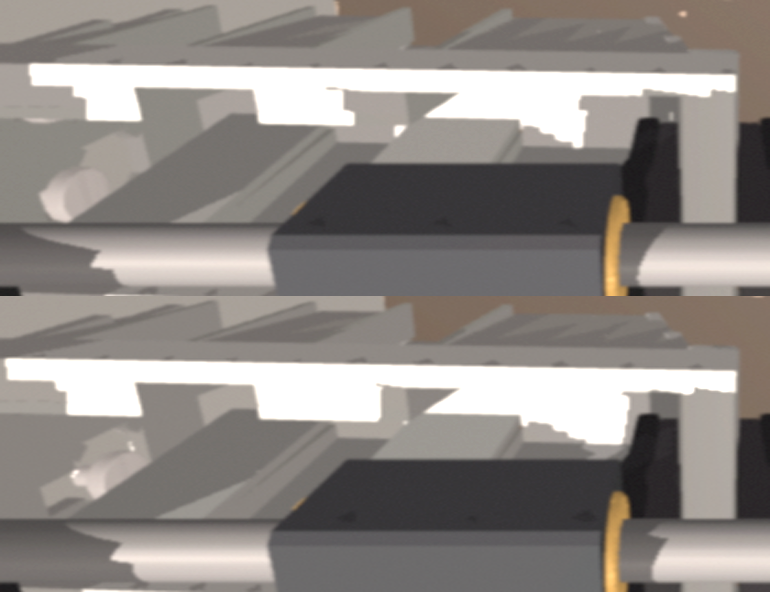

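>>> {"api": "move_arm", "payload": {"targets": [[[0.006,0.001,0,0,0.003,0.01,0.0],[0.006,0.001,0,0,0.003,0.02,0.0],[0.006,0.001,0,0,0.003,0.02,0.0]]]}}

```text
clock: 6.4
tool_pos: [0.5923, 0.2187, 0.1754]
tool_rot: [-1.21, 1.155, -1.044]
force: [0.9, -4.4, -2.9]
finger_gap: 0.1
```

```bash
python3 m.py 8 7; python3 - <<'E'
from h import *
a=cv2.imread("pics/w8.png")[220:350,0:160]; cv2.imwrite("pics/w8c.png",cv2.convertScaleAbs(cv2.resize(a,None,fx=4.5,fy=4.5,interpolation=cv2.INTER_CUBIC),alpha=1.2))
E
```

```text
6.5 [0.5923 0.2187 0.1754] [ 1.5 -5.1 -2.3] [-1.65 -0.25 -0.01] 0.0984
[[ 0.133 -0.013  0.991]
 [-0.987  0.087  0.134]
 [-0.087 -0.996 -0.001]]
```

View pics/cmp8.png

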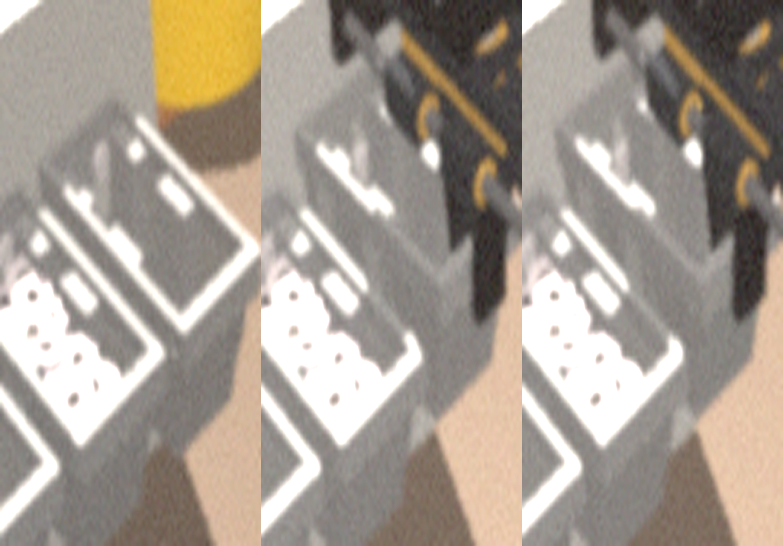

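View pics/w8c.png

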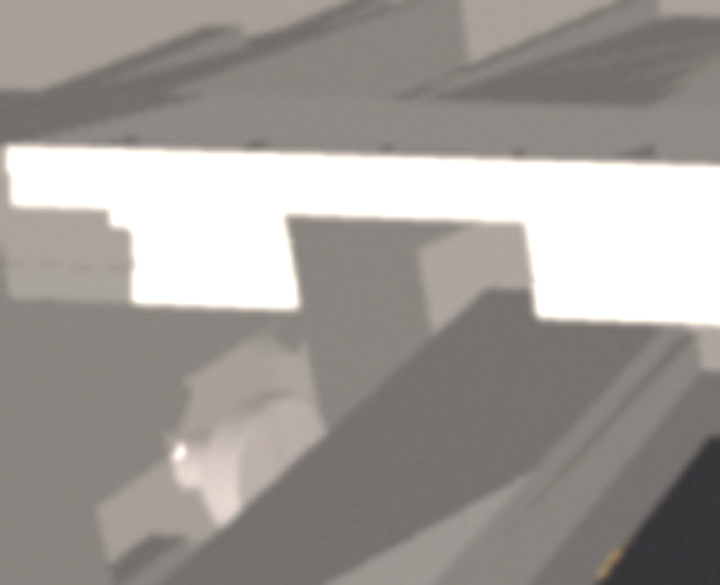

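>>> {"api": "move_arm", "payload": {"targets": [[[0,0,0,0.003,-0.02,0,0.0],[0,0,0,0.007,-0.05,0,0.0],[0,0,0,0.007,-0.05,0,0.0]]]}}

```text
clock: 6.88
tool_pos: [0.5929, 0.2158, 0.176]
tool_rot: [-1.208, 1.156, -1.041]
force: [0.0, 1.6, -1.9]
finger_gap: 0.103
```

```bash
python3 m.py 9 8; python3 - <<'E'
from h import *
a=cv2.imread("pics/w9.png")[220:350,0:160]; cv2.imwrite("pics/w9c.png",cv2.convertScaleAbs(cv2.resize(a,None,fx=4.5,fy=4.5,interpolation=cv2.INTER_CUBIC),alpha=1.2))
E
```

```text
6.975 [0.5929 0.2155 0.1759] [ 0.4  0.8 -2.5] [-0.28  0.    0.02] 0.1015
[[ 0.134 -0.012  0.991]
 [-0.987  0.089  0.135]
 [-0.09  -0.996 -0.   ]]
```

View pics/cmpw9.png

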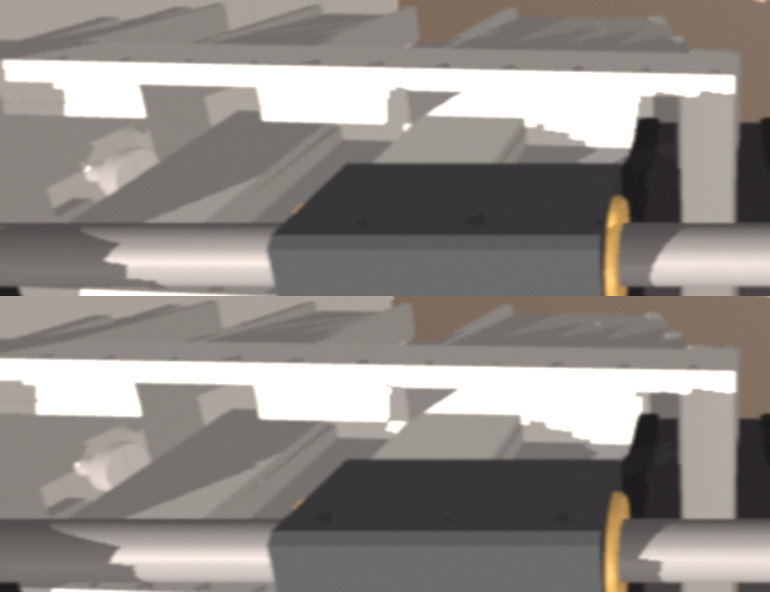

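View pics/w9c.png

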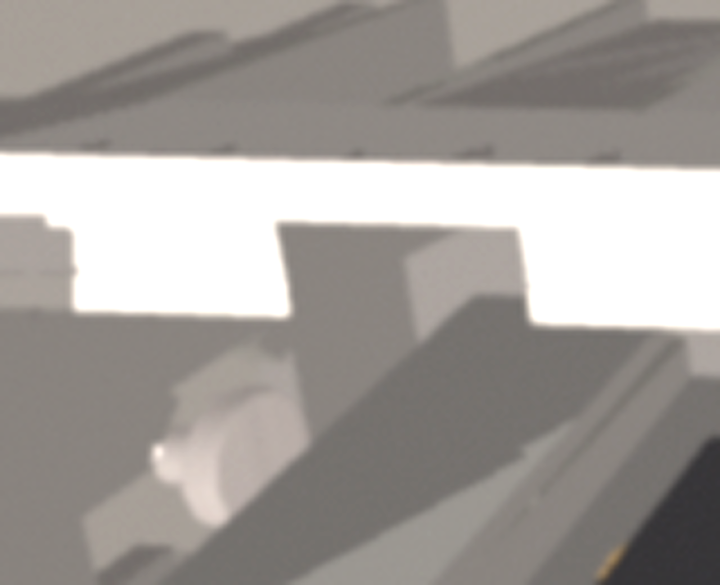

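View pics/cmp9.png

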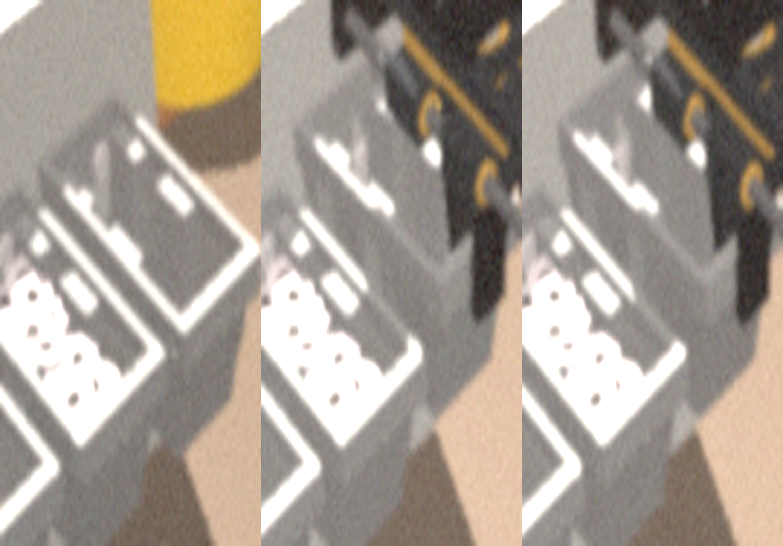

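>>> {"api": "move_arm", "payload": {"targets": [[[0,0,0,0.003,-0.02,0,0.0],[0,0,0,0.007,-0.05,0,0.0],[0,0,0,0.007,-0.05,0,0.0]]]}}

```text
clock: 7.35
tool_pos: [0.5939, 0.2089, 0.1755]
tool_rot: [-1.209, 1.156, -1.044]
force: [0.0, -0.0, -2.5]
finger_gap: 0.105
```

```bash
python3 m.py 10 9
```

```text
7.45 [0.5937 0.2094 0.1756] [-0.4 -0.2 -1. ] [-0.28  0.    0.03] 0.107
[[ 0.133 -0.012  0.991]
 [-0.987  0.088  0.134]
 [-0.089 -0.996 -0.001]]
```

View pics/cmpw10.png

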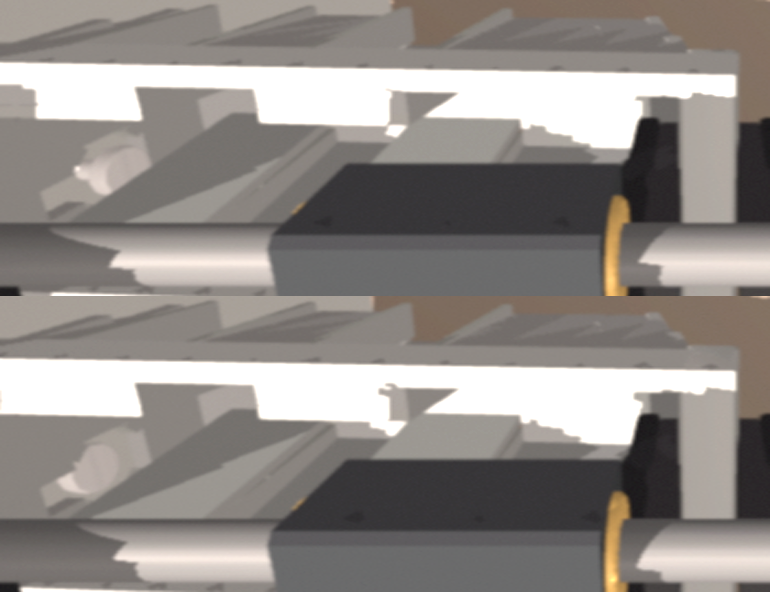

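>>> {"api": "move_arm", "payload": {"targets": [[[0,0,0,0.01,-0.07,0,0.0],[0,0,0,0.02,-0.15,0,0.0],[0,0,0,0.02,-0.15,0,0.0]]]}}

```text
clock: 7.82
tool_pos: [0.5962, 0.1928, 0.1754]
tool_rot: [-1.209, 1.157, -1.045]
force: [-0.1, -0.3, -1.9]
finger_gap: 0.098
```

```bash
python3 m.py 11 10;
```

```text
7.925 [0.5958 0.1942 0.1756] [ 0.3  0.7 -1.8] [-0.24 -0.02  0.03] 0.1009
[[ 0.133 -0.012  0.991]
 [-0.987  0.088  0.133]
 [-0.089 -0.996 -0.001]]
```

View pics/cmp11.png

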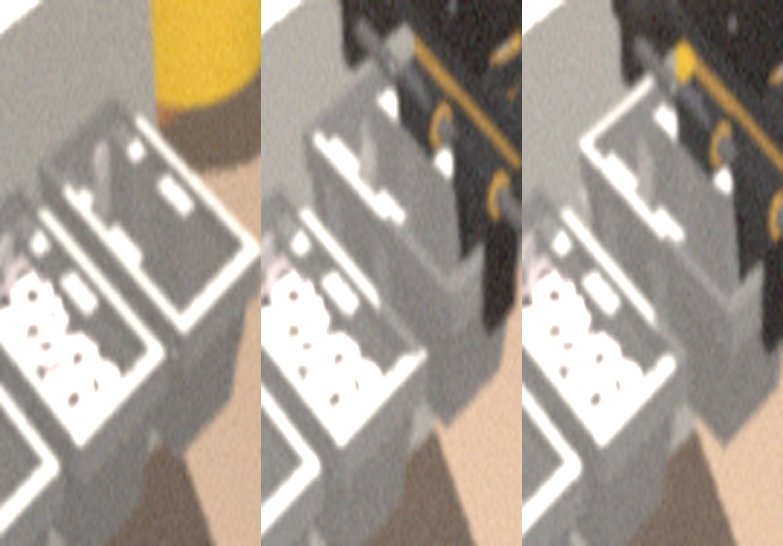

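>>> {"api": "move_arm", "payload": {"targets": [[[0,0,0,0.03,-0.25,0,0.0],[0,0,0,0.08,-0.6,0,0.0],[0,0,0,0.12,-0.9,0,0.0],[0,0,0,0.13,-1,0,0.0]]]}}

```text
clock: 8.43
tool_pos: [0.6092, 0.0922, 0.1754]
tool_rot: [-1.208, 1.157, -1.046]
force: [0.4, 0.0, -2.2]
finger_gap: 0.101
```

>>> {"api": "move_arm", "payload": {"targets": [[[0,0,0,0.02,-0.2,0,0.0],[0,0,0,0,-0.5,0,0.0],[0,0,0.02,0,-0.8,0,0.0],[0,0,0.05,-0.02,-0.9,0,0.0]]]}}

```text
clock: 8.93
tool_pos: [0.6069, 0.0021, 0.1755]
tool_rot: [-1.28, 1.041, -0.925]
force: [0.1, 0.3, -2.6]
finger_gap: 0.1
```

>>> {"api": "move_arm", "payload": {"targets": [[[0,0,0.044,-0.05,0.02,0,0.0],[0,0,0.089,-0.12,0.04,0,0.0],[0,0,0.133,-0.2,0.06,0,0.0],[0,0,0.178,-0.3,0.06,0,0.0],[0,0,0.222,-0.4,0.06,0,0.0]]]}}

```text
clock: 9.55
tool_pos: [0.5666, 0.0113, 0.1758]
tool_rot: [-1.497, 0.516, -0.382]
force: [0.3, -0.3, -2.1]
finger_gap: 0.1
```

>>> {"api": "move_arm", "payload": {"targets": [[[0,0,0.044,-0.1,0.02,-0.1,0.0],[0,0,0.089,-0.2,0.03,-0.2,0.0],[0,0,0.133,-0.3,0.04,-0.3,0.0],[0,0,0.178,-0.4,0.05,-0.4,0.0],[0,0,0.222,-0.4,0.05,-0.4,0.0]]]}}

```text
clock: 10.18
tool_pos: [0.5257, 0.0162, 0.1351]
tool_rot: [-1.573, -0.025, 0.166]
force: [-0.2, 0.4, -0.4]
finger_gap: 0.101
```

```bash
python3 - <<'E'
from h import *
snap("side","s12");snap("top","t12");st=status.state();print(st["clock"],st["tool_pos"].round(4),st["force"].round(1),st["torque"].round(2),st["finger_gap"]);print(R.from_rotvec(st["tool_rot"]).as_matrix().round(3))
E
```

```text
10.275 [0.5268 0.0165 0.1357] [ 0.2  0.  -2.4] [ 0.02 -0.36  0.03] 0.1008691608636693
[[ 0.989 -0.087 -0.117]
 [ 0.116 -0.01   0.993]
 [-0.088 -0.996  0.001]]
```

View pics/s12.png

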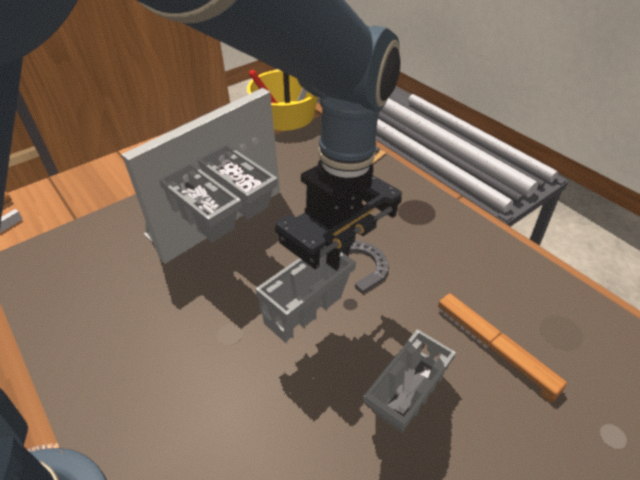

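View pics/t12.png

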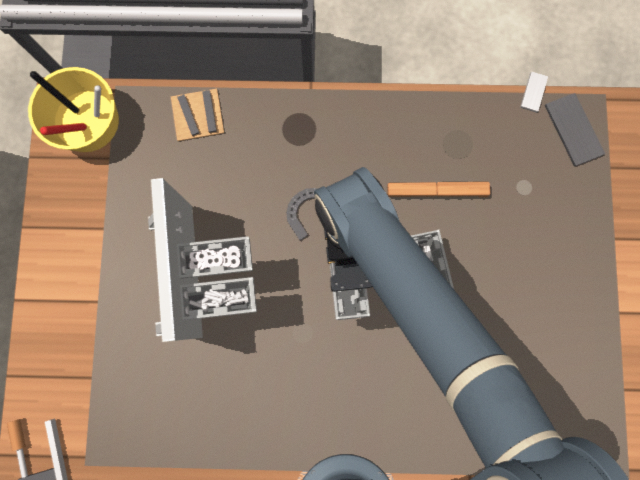

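```bash
python3 - <<'E'
from h import *
crop("s12","s12c",245,225,130,125,5);crop("t12","t12c",320,225,80,110,5)
E
```

```text
(no output)
```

View pics/s12c.png

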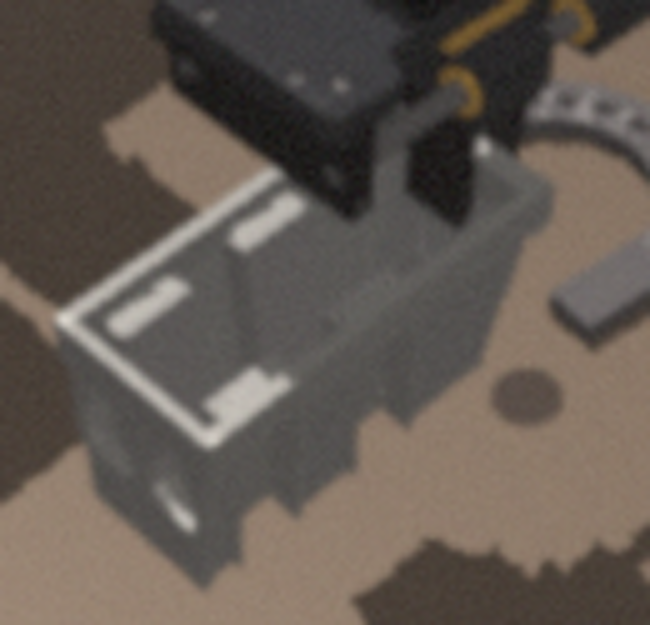

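View pics/t12c.png

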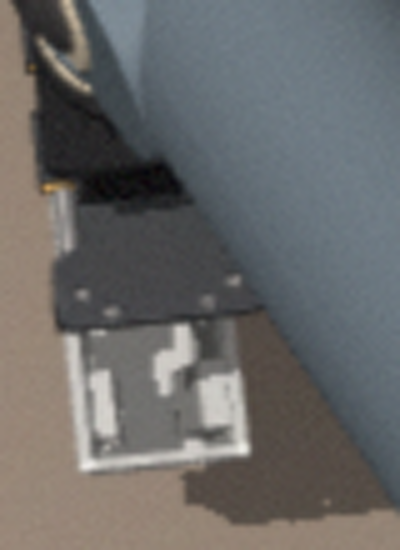

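```bash
python3 - <<'E'
from h import *
s=lambda u,v:(245+u/5,225+v/5);t=lambda u,v:(320+u/5,225+v/5)
A,r1=tri([ray("top",t(82,470)),ray("side",s(62,318))]);B,r2=tri([ray("top",t(248,453)),ray("side",s(210,443))])
print(A,r1,B,r2)
e=np.array([.9933,.116,0]); n=np.array([-.116,.9933,0])
o,d=ray("side",s(550,190)); X=o+d*(n@(B-o))/(n@d); print(X, e@(X-B))
o,d=ray("side",s(485,145)); X=o+d*(n@(A-o))/(n@d); print(X, e@(X-A))
E
```

```text
[0.38946175 0.02886165 0.16385701] [np.float64(0.0004808471198989429), np.float64(0.00048084711989906015)] [ 0.39680731 -0.03489944  0.16552118] [np.float64(6.091041191028791e-05), np.float64(6.091041191033702e-05)]
[ 0.53153981 -0.01916505  0.16088132] 0.13565498687140123
[0.56339586 0.0491741  0.10352559] 0.17512500074039447
```

>>> {"api": "move_arm", "payload": {"targets": [[[0,0,0.012,-0.01,0.01,-0.2,0.0],[0,0,0.025,-0.02,0.02,-0.45,0.0],[0,0,0.037,-0.03,0.04,-0.7,0.0],[0,0,0.037,-0.03,0.04,-0.8,0.0],[0,0,0.037,-0.03,0.04,-0.8,0.0]]]}}

```text
clock: 10.9
tool_pos: [0.5233, 0.0195, 0.0548]
tool_rot: [-1.573, -0.111, 0.252]
force: [-0.5, 0.0, -2.5]
finger_gap: 0.101
```

```bash
python3 - <<'E'
from h import *
snap("side","s13");st=status.state();print(st["clock"],st["tool_pos"].round(4),st["force"].round(1),st["torque"].round(2),st["finger_gap"])
crop("s13","s13c",245,235,160,125,5)
E
```

```text
10.95 [0.524  0.0196 0.0556] [ 0.1  0.1 -1.7] [ 0.11 -0.45 -0.01] 0.09690919997316658
```

View pics/s13c.png

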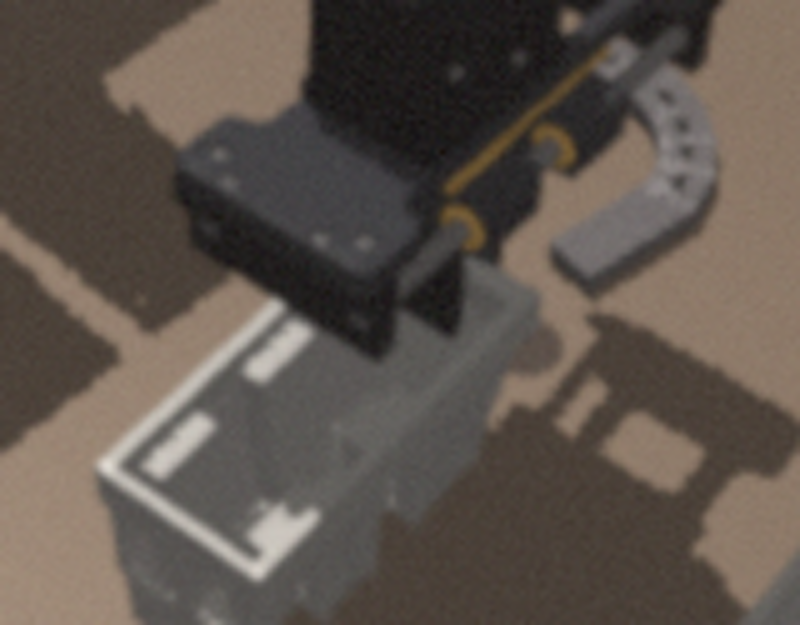

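>>> {"api": "move_arm", "payload": {"targets": [[[0,0,0,0,0,-0.04,0.0],[0,0,0,0,0,-0.065,0.0],[0,0,0,0,0,-0.08,0.0],[0,0,0,0,0,-0.08,0.0]]]}}

```text
clock: 11.45
tool_pos: [0.5248, 0.0195, 0.0494]
tool_rot: [-1.574, -0.114, 0.25]
force: [-1.2, -1.3, 9.7]
finger_gap: 0.102
```

```bash
python3 - <<'E'
from h import *
st=status.state();print(st["clock"],st["tool_pos"].round(4),st["force"].round(1),st["torque"].round(2),st["finger_gap"])
E
```

```text
11.45 [0.5248 0.0195 0.0494] [-1.2 -1.3  9.7] [-0.18  0.41  0.03] 0.10236325137654584
```

```bash
python3 - <<'E'
from h import *
snap("side","s14")
crop("s14","s14c",245,240,160,125,5)
E
```

```text
(no output)
```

View pics/s14c.png

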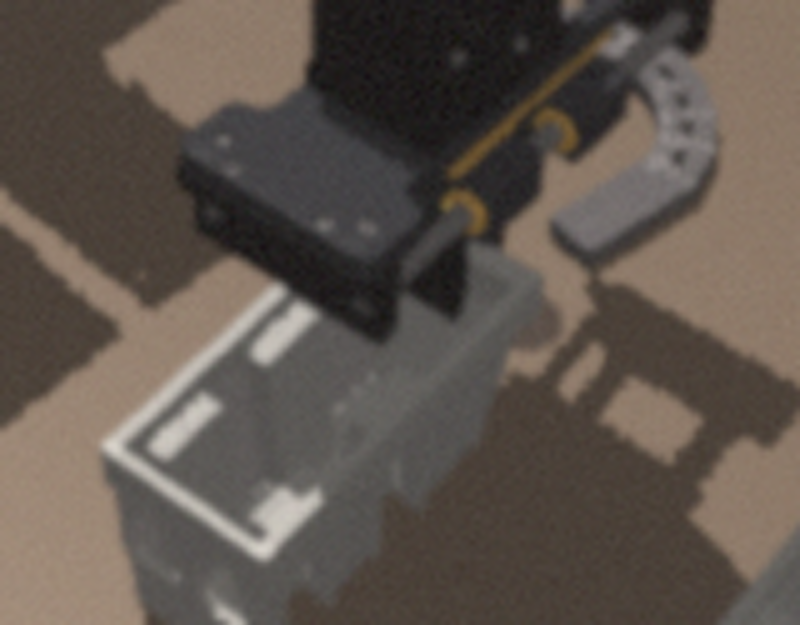

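```bash
python3 - <<'E'
from h import *
s=lambda u,v:(245+u/5,240+v/5)
B=onz("side",s(266,558),.075);A=onz("side",s(105,447),.075);print(A,B,B-A)
e=np.array([.9728,.2317,0]); n=np.array([-.2317,.9728,0])
o,d=ray("side",s(540,285)); X=o+d*(n@(B-o))/(n@d); print(X, e@(X-B))
print(onz("side",s(540,285),.075))
E
```

```text
[0.38859962 0.02035629 0.075     ] [ 0.40388645 -0.04265196  0.075     ] [ 0.01528683 -0.06300825  0.        ]
[ 0.53764184 -0.01079431  0.06718383] 0.13749866309529166
[ 0.53343558 -0.01544298  0.075     ]
```

>>> {"api": "move_arm", "payload": {"targets": [[[0,0,0,0,0,0.01,0.0],[0,0,0,0,0,0.01,0.25],[0,0,0,0,0,0.01,0.4],[0,0,0,0,0,0.01,0.4]]]}}

```text
clock: 12.0
tool_pos: [0.5236, 0.0195, 0.0484]
tool_rot: [-1.573, -0.112, 0.252]
force: [0.4, -0.4, 0.7]
finger_gap: 0.344
```

>>> {"api": "move_arm", "payload": {"targets": [[[0,0,0,0,0,0.15,0.4],[0,0,0,0,0,0.5,0.4],[-0.027,-0.005,-0.05,-0.1,0,1,0.6],[-0.027,-0.005,-0.1,-0.2,0,1,0.8]]]}}

```text
clock: 12.5
tool_pos: [0.506, 0.0225, 0.1533]
tool_rot: [-1.65, 0.129, -0.012]
force: [-0.1, -0.4, -0.1]
finger_gap: 0.546
```

```bash
python3 - <<'E'
from h import *
snap("side","s15");snap("top","t15");st=status.state();print(st["clock"],st["tool_pos"].round(4),st["force"].round(1),st["torque"].round(2),st["finger_gap"]);print(R.from_rotvec(st["tool_rot"]).as_matrix().round(3))
E
```

```text
12.6 [0.5036 0.0197 0.1503] [ 0.4 -0.4  0.1] [ 0.09 -0.16  0.03] 0.6341072708382087
[[ 0.993 -0.084  0.082]
 [-0.089 -0.08   0.993]
 [-0.077 -0.993 -0.087]]
```

View pics/s15.png

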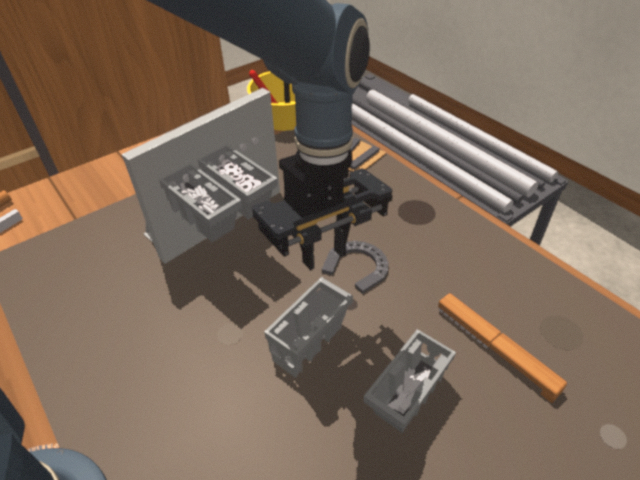

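```bash
python3 - <<'E'
from h import *
crop("s15","s15c",255,270,110,110,5.4);crop("t15","t15c",320,225,80,110,5)
E
```

```text
(no output)
```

View pics/s15c.png

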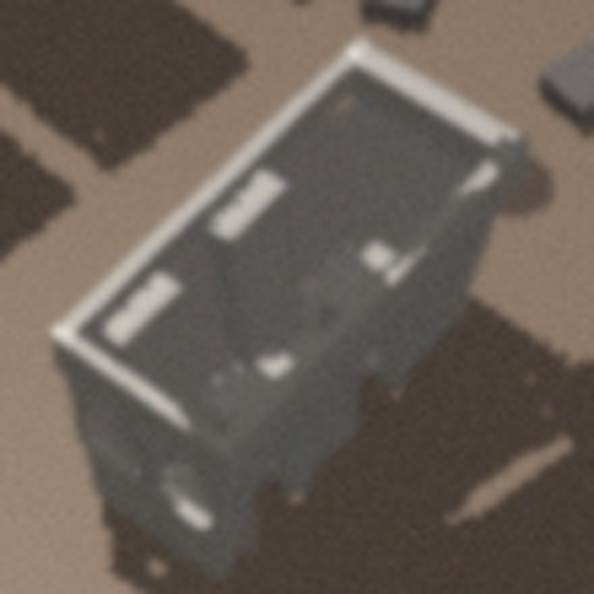

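View pics/t15c.png

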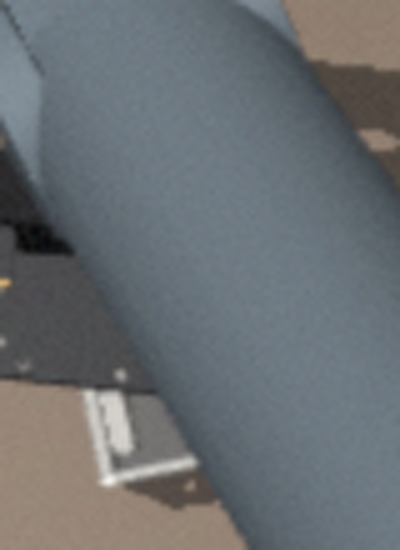

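>>> {"api": "move_arm", "payload": {"targets": [[[0.012,-0.013,0,0,0,0.1,0.9],[0.0255,-0.0267,0,-0.1,0,0.2,1],[0.0255,-0.0267,0,-0.2,0,0.2,1]]]}}

```text
clock: 12.98
tool_pos: [0.4832, 0.0184, 0.1688]
tool_rot: [-1.57, 0.07, -0.066]
force: [0.6, 0.3, -0.7]
finger_gap: 0.954
```

>>> {"api": "move_arm", "payload": {"targets": [[[0,0,-0.05,-0.05,0,0,1],[0,0,-0.1,-0.1,0,0,1],[0,0,-0.15,-0.15,0,0,1],[0,0,-0.2,-0.2,0,0,1]]]}}

```text
clock: 13.48
tool_pos: [0.4632, 0.0197, 0.168]
tool_rot: [-1.496, 0.564, -0.558]
force: [-0.3, 0.5, -0.3]
finger_gap: 1.002
```

>>> {"api": "move_arm", "payload": {"targets": [[[0,0,-0.05,0,0,0,1],[0,0,-0.1,0,0,0,1],[0,0,-0.15,0,0,0,1],[0,0,-0.197,0,0,0,1],[0,0,-0.197,0,0,0,1]]]}}

```text
clock: 14.1
tool_pos: [0.4635, 0.0198, 0.1681]
tool_rot: [-1.312, 1.032, -1.028]
force: [0.3, -1.3, -0.7]
finger_gap: 1.0
```

```bash
python3 - <<'E'
from h import *
s=lambda u,v:(255+u/5.4,270+v/5.4)
C=[onz("side",s(*p),.075) for p in [(60,333),(358,46),(521,140),(212,445)]]
for c in C: print(c.round(4))
print("centre",np.mean(C,0)); f=C[1]-C[0];g=C[2]-C[3];w=C[1]-C[2]
print([np.degrees(np.arctan2(v[1],v[0])) for v in(f,g,w)],[np.linalg.norm(v) for v in (f,g,w)])
x,r=tri([ray("side",s(60,333)),ray("top",(320+105/5,225+483/5))]);print(x,r)
st,_=snap("wrist","w16"); st=status.state(); print(st["tool_pos"],R.from_rotvec(st["tool_rot"]).as_matrix().round(3))
E
```

```text
[0.3864 0.0168 0.075 ]
[0.5177 0.0481 0.075 ]
[ 0.533  -0.0122  0.075 ]
[ 0.3985 -0.0401  0.075 ]
centre [0.45890808 0.00312626 0.075     ]
[np.float64(13.416296631371392), np.float64(11.73167401995358), np.float64(104.20924009101465)] [np.float64(0.1349515884276023), np.float64(0.13728328545191576), np.float64(0.062171778298440276)]
[0.38554066 0.01642991 0.07590236] [np.float64(0.0006626191911613326), np.float64(0.0006626191911614387)]
[0.46350222 0.01976869 0.1681935 ] [[ 0.239 -0.001  0.971]
 [-0.971  0.003  0.239]
 [-0.003 -1.    -0.   ]]
```

View pics/w16.png

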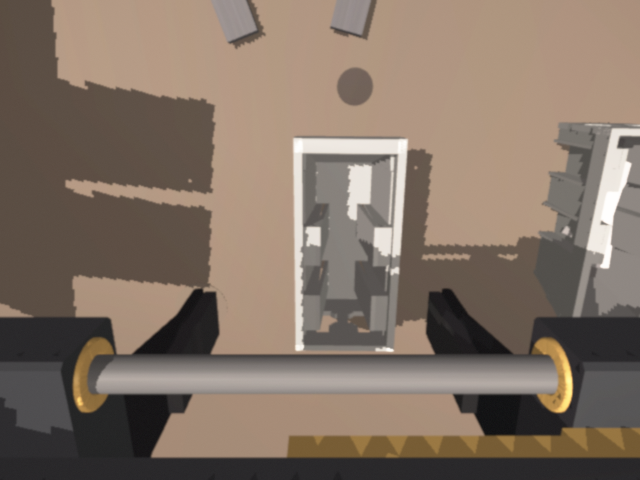

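```bash
cat > q.py <<'E'
from h import *
def rect(C):
    C=np.array(C); f=C[0]-C[3]; g=C[1]-C[2]; w=C[0]-C[1]; w2=C[3]-C[2]
    print(C[:,:2].round(4).tolist(),"ctr",C.mean(0).round(4))
    print([round(float(np.degrees(np.arctan2(v[1],v[0]))),2) for v in(f,g,w,w2)],[round(float(np.linalg.norm(v)),4) for v in (f,g,w,w2)])
E
python3 - <<'E'
from q import *
st=status.state()
rect([onz("wrist",p,.075,st) for p in [(294,137.5),(407,138.5),(394.5,350),(295.5,350)]])
for x in [(.4589,.0031,.075)]: print(proj("wrist",x,st))
E
```

```text
[[0.5212, 0.0526], [0.5364, -0.011], [0.4006, -0.0444], [0.3844, 0.0206]] ctr [0.4607 0.0045 0.075 ]
[13.17, 13.82, 103.4, 104.0] [0.1405, 0.1398, 0.0654, 0.067]
(np.float64(348.8865545060319), np.float64(255.3675733244651))
```

>>> {"api": "move_arm", "payload": {"targets": [[[0,0,-0.001,-0.03,-0.15,-0.2,1],[0,0,-0.001,-0.03,-0.155,-0.5,1],[0,0,-0.001,-0.03,-0.155,-0.75,1],[0,0,-0.001,-0.03,-0.155,-0.75,1]]]}}

```text
clock: 14.65
tool_pos: [0.4591, 0.004, 0.092]
tool_rot: [-1.312, 1.038, -1.029]
force: [-0.7, 0.4, 0.1]
finger_gap: 1.003
```

```bash
python3 - <<'E'
from h import *
st,_=snap("wrist","w17"); st=status.state(); print(st["tool_pos"],R.from_rotvec(st["tool_rot"]).as_matrix().round(3))
print(proj("wrist",[*st["tool_pos"][:2],.075],st), onz("wrist",(310,235),.075,st))
E
```

```text
[0.46032891 0.00418855 0.09321227] [[ 0.234 -0.002  0.972]
 [-0.972  0.003  0.234]
 [-0.003 -1.    -0.001]]
(np.float64(325.4461210350172), np.float64(293.5046815407357)) [0.48597406 0.01741703 0.075     ]
```

View pics/w17.png

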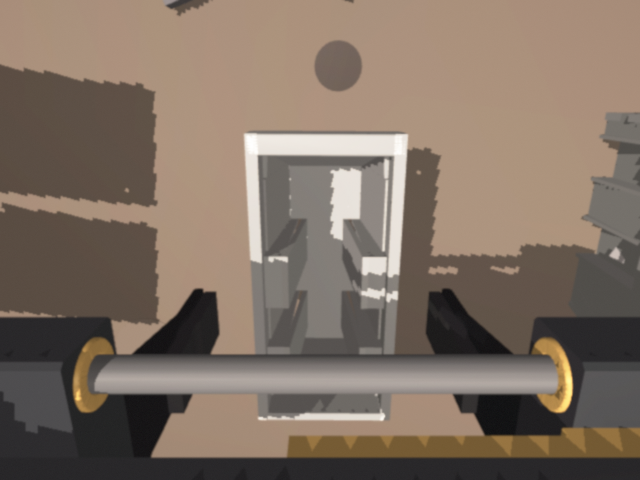

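>>> {"api": "move_arm", "payload": {"targets": [[[0,0,0,0,0,-0.2,1],[0,0,0,0,0,-0.43,1],[0,0,0,0,0,-0.43,1]]]}}

```text
clock: 15.08
tool_pos: [0.4605, 0.004, 0.0506]
tool_rot: [-1.31, 1.036, -1.032]
force: [0.7, 0.1, 0.1]
finger_gap: 1.0
```

>>> {"api": "move_arm", "payload": {"targets": [[[0,0,0,0,0,0,0.8],[0,0,0,0,0,0,0.7],[0,0,0,0,0,0,0.6],[0,0,0,0,0,0,0.6]]], "newtons": 35}}

```text
clock: 15.58
tool_pos: [0.4613, 0.0039, 0.0513]
tool_rot: [-1.308, 1.035, -1.034]
force: [-0.8, -0.8, 7.5]
finger_gap: 0.754
```

```bash
python3 - <<'E'
from h import *
st=status.state(); print(st["tool_pos"],st["force"],st["finger_gap"],st["finger_gap"]*87)
E
```

```text
[0.46131069 0.00385627 0.05131962] [-0.7602604  -0.78165865  7.46542692] 0.7543619807116503 65.62949232191357
```

>>> {"api": "move_arm", "payload": {"targets": [[[0,0,0,0,0,0.05,0.6],[0,0,0,0,0,0.2,0.6],[0,0,0,0,0,0.5,0.6],[0,0,0,0,0,0.8,0.6],[0,0,0,0,0,1.0,0.6]]]}}

```text
clock: 16.2
tool_pos: [0.461, 0.0042, 0.1526]
tool_rot: [-1.307, 1.034, -1.034]
force: [0.7, -0.6, -1.7]
finger_gap: 0.752
```

>>> {"api": "move_arm", "payload": {"targets": [[[0,0,0,0,0,0.2,0.6],[0,0,0,0.1,-0.1,0.3,0.6],[0,0,0,0.1,-0.1,0.3,0.6]]]}}

```text
clock: 16.58
tool_pos: [0.472, -0.0073, 0.1813]
tool_rot: [-1.306, 1.036, -1.036]
force: [0.1, 0.3, -2.3]
finger_gap: 0.759
```

```bash
python3 - <<'E'
from h import *
snap("wrist","w18");snap("side","s18");st=status.state(); print(st["clock"],st["tool_pos"],st["force"],st["torque"],st["finger_gap"]*87)
E
```

```text
16.675 [ 0.47024284 -0.00637428  0.17990597] [ 0.45125223  0.26206561 -1.95080757] [-0.02604392  0.05736659 -0.0787873 ] 65.5964672799655
```

View pics/s18.png

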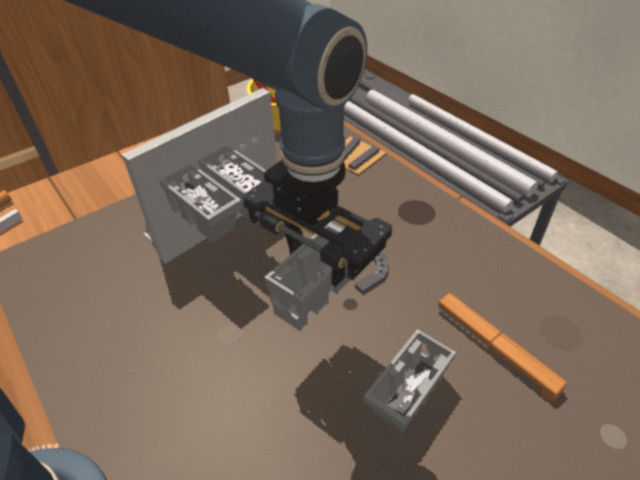

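View pics/w18.png

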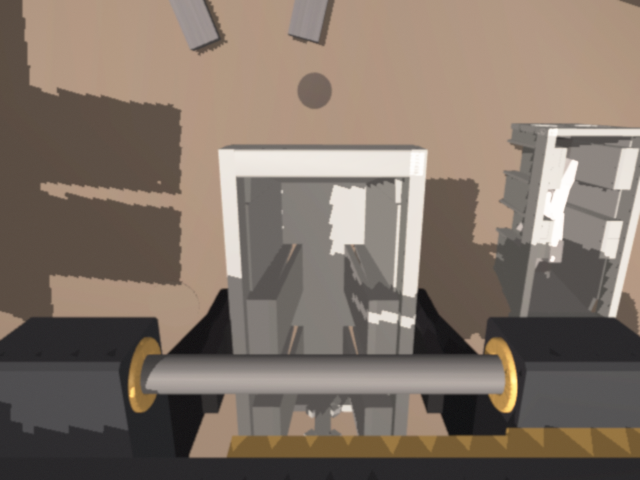

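>>> {"api": "move_arm", "payload": {"targets": [[[0,0,0,-0.15,-0.2,0.05,0.6],[0,0,0,-0.35,-0.42,0.1,0.6],[0,0,0,-0.35,-0.42,0.1,0.6],[0,0,0,-0.35,-0.42,0.1,0.6]]]}}

```text
clock: 17.18
tool_pos: [0.4357, -0.0475, 0.1901]
tool_rot: [-1.308, 1.036, -1.032]
force: [0.7, -0.2, -1.0]
finger_gap: 0.754
```

```bash
python3 - <<'E'
from h import *
snap("wrist","w19");st=status.state(); print(st["clock"],st["tool_pos"],st["force"],st["finger_gap"]*87)
E
```

```text
17.225 [ 0.43592095 -0.04717595  0.19021614] [ 0.40700317  0.53939902 -1.80218   ] 65.55681892806723
```

View pics/w19.png

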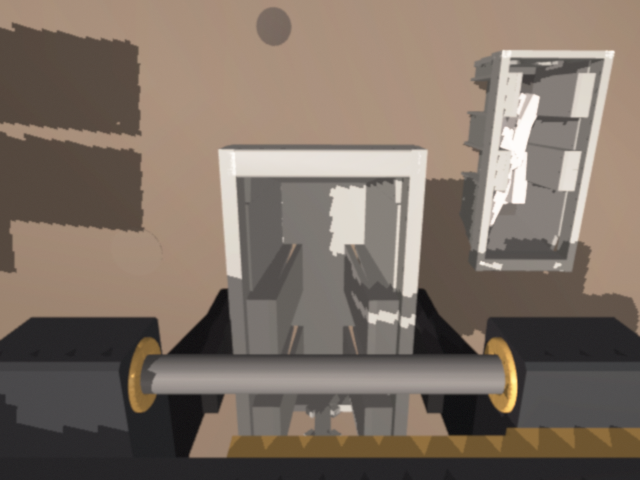

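```bash
python3 - <<'E'
from h import *
crop("w19","w19c",455,40,170,245,2.4)
crop("w19","w19d",205,130,240,60,3.3)
E
```

```text
(no output)
```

View pics/w19c.png

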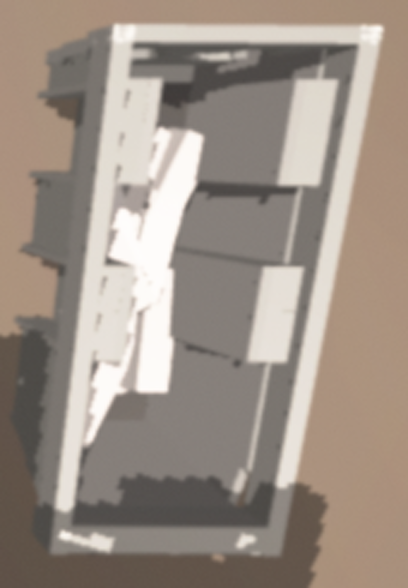

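View pics/w19d.png

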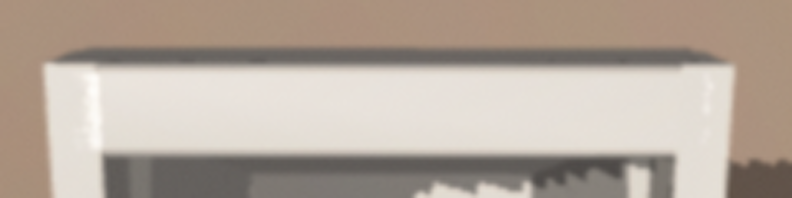

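```bash
python3 - <<'E'
from q import *
st=status.state()
s=lambda u,v:(455+u/2.4,40+v/2.4)
rect([onz("wrist",p,.075,st) for p in [s(111,26),s(383,26),s(279,556),s(46,553)]])
Rm=R.from_rotvec(st["tool_rot"]).as_matrix(); print(Rm.round(4))
z=st["tool_pos"][2]+.0240
a=onz("wrist",(218,149.4),z,st);b=onz("wrist",(427.7,150),z,st)
print(a,b,np.linalg.norm(a-b)); v=a-b; print(np.degrees(np.arctan2(v[1],v[0])))
m=(a+b)/2-st["tool_pos"]; print("mid in tool",Rm.T@m, m)
E
```

```text
[[0.5697, -0.1221], [0.5853, -0.1872], [0.4485, -0.2189], [0.4336, -0.1536]] ctr [ 0.5093 -0.1705  0.075 ]
[13.04, 13.04, 103.51, 102.84] [0.1397, 0.1405, 0.067, 0.067]
[[ 2.332e-01 -1.000e-04  9.724e-01]
 [-9.724e-01  3.600e-03  2.332e-01]
 [-3.500e-03 -1.000e+00  8.000e-04]]
[0.49531905 0.00244618 0.21421614] [ 0.51070382 -0.06213934  0.21421614] 0.06639262396765558
103.39860459434644
mid in tool [-0.00128663 -0.02394245  0.0693004 ] [0.06709049 0.01732938 0.024     ]
```

>>> {"api": "move_arm", "payload": {"targets": [[[0,0,0,0.12,-0.2,0,0.6],[0,0,0,0.4,-0.5,0,0.6],[0,0,0,0.65,-0.85,0,0.6],[0,0,0,0.75,-1,0,0.6]]]}}

```text
clock: 17.73
tool_pos: [0.5125, -0.1513, 0.1899]
tool_rot: [-1.307, 1.038, -1.036]
force: [-0.4, 0.3, -1.1]
finger_gap: 0.758
```

>>> {"api": "move_arm", "payload": {"targets": [[[0,0,0,0.12,-0.22,-0.1,0.6],[0,0,0,0.12,-0.22,-0.3,0.6],[0,0,0,0.12,-0.22,-0.5,0.6],[0,0,0,0.12,-0.22,-0.5,0.6]]]}}

```text
clock: 18.23
tool_pos: [0.5216, -0.1698, 0.1388]
tool_rot: [-1.31, 1.039, -1.03]
force: [-0.5, 0.3, -2.5]
finger_gap: 0.758
```

```bash
python3 - <<'E'
from h import *
snap("side","s20");st=status.state(); print(st["clock"],st["tool_pos"],st["force"],st["finger_gap"]*87,R.from_rotvec(st["tool_rot"]).as_matrix().round(3))
crop("s20","s20c",330,260,160,150,5)
E
```

```text
18.275 [ 0.52257311 -0.1699216   0.1399985 ] [ 0.17983064  0.15983997 -1.91458795] 65.72765389107575 [[ 0.232 -0.001  0.973]
 [-0.973  0.004  0.232]
 [-0.004 -1.    -0.   ]]
```

View pics/s20c.png

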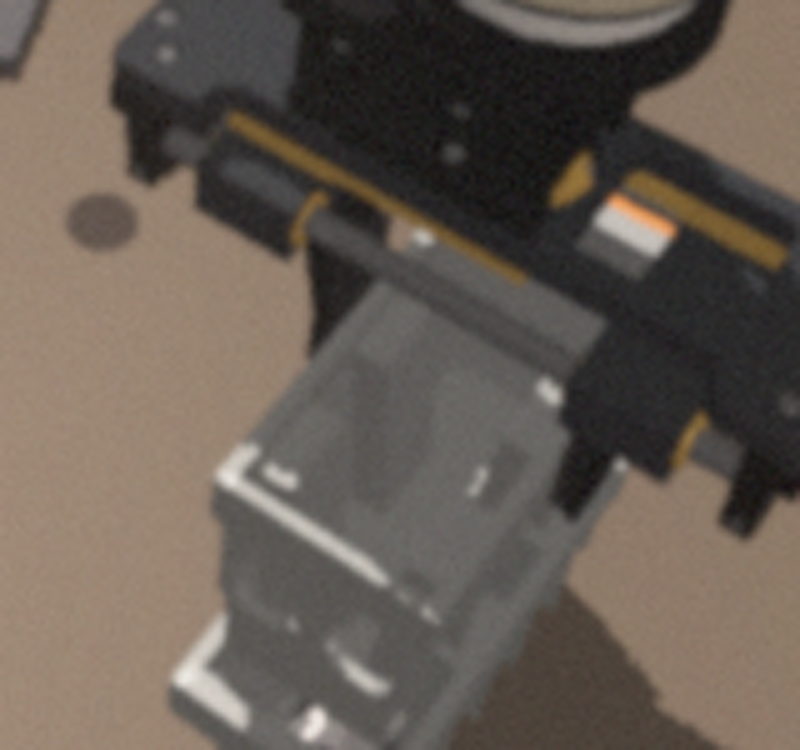

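```bash
python3 - <<'E'
from h import *
st=status.state(); z=st["tool_pos"][2]+.024
s=lambda u,v:(330+u/5,260+v/5)
E_=onz("side",s(218,477),z); O=onz("side",s(174,682),.075)
o=np.array([np.cos(np.radians(13.2)),np.sin(np.radians(13.2)),0]);l=np.array([-o[1],o[0],0])
print(E_,O,o@(E_-O),l@(E_-O))
for dz in(-.001,.001): E2=onz("side",s(218,477),z+dz); print(o@(E2-O),l@(E2-O))
# offcut front-left from initial side
so=lambda u,v:(350+u/5,320+v/5); print(onz("side",so(75,383),.075))
E
```

```text
[ 0.44488121 -0.1560662   0.1639985 ] [ 0.433237   -0.15787877  0.075     ] 0.01175045832433261 -0.0008942858214611013
0.012301858566143574 -0.0005764301512226688
0.011199058082521645 -0.0012121414916995332
[ 0.43325472 -0.15827322  0.075     ]
```

>>> {"api": "move_arm", "payload": {"targets": [[[0,0,0,0.006,0.005,-0.05,0.6],[0,0,0,0.006,0.005,-0.1,0.6],[0,0,0,0.006,0.005,-0.15,0.6],[0,0,0,0.006,0.005,-0.15,0.6]]]}}

```text
clock: 18.77
tool_pos: [0.523, -0.1695, 0.1252]
tool_rot: [-1.309, 1.036, -1.033]
force: [0.1, 0.1, -1.0]
finger_gap: 0.751
```

```bash
python3 - <<'E'
from h import *
snap("side","s21");st=status.state(); print(st["clock"],st["tool_pos"],st["force"],st["finger_gap"]*87)
crop("s21","s21c",330,260,160,150,5)
E
```

```text
18.825 [ 0.52316966 -0.16951115  0.12542426] [ 0.44869309  0.09923148 -1.18928284] 65.67603251680646
```

View pics/s21c.png

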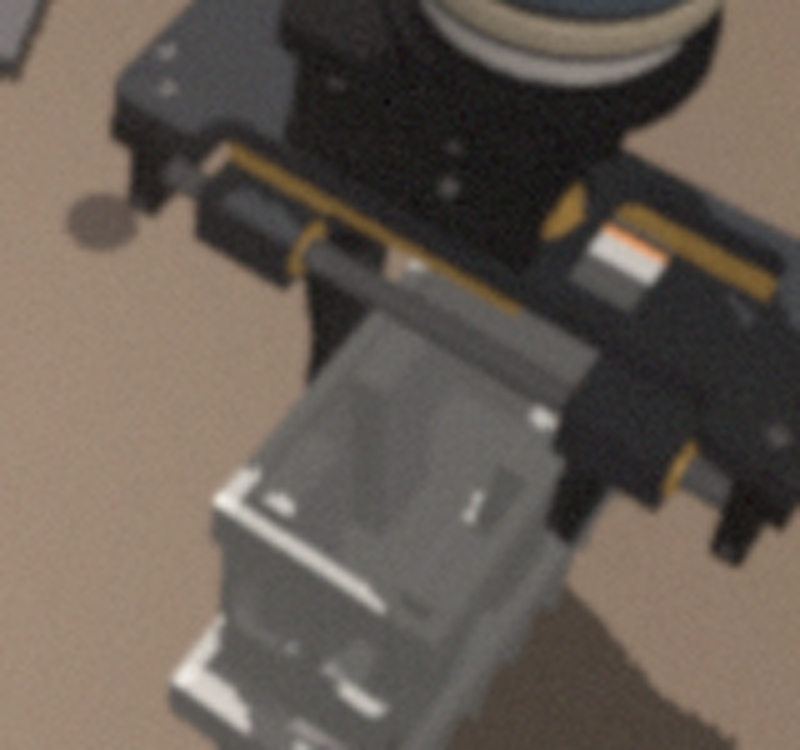

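>>> {"api": "move_arm", "payload": {"targets": [[[0,0,0,0,0,-0.02,0.6],[0,0,0,0,0,-0.04,0.6],[0,0,0,0,0,-0.055,0.6],[0,0,0,0,0,-0.055,0.6]]]}}

```text
clock: 19.32
tool_pos: [0.5233, -0.1695, 0.1205]
tool_rot: [-1.309, 1.036, -1.034]
force: [-0.8, -0.4, 2.2]
finger_gap: 0.758
```

```bash
python3 - <<'E'
from h import *
st=status.state(); print(st["clock"],st["tool_pos"],st["force"],st["torque"],st["finger_gap"]*87)
E
```

```text
19.325 [ 0.52334193 -0.16954067  0.12054291] [-0.83004331 -0.37589804  2.15165299] [0.16089009 0.39731338 0.02291469] 65.9849606836955
```

>>> {"api": "move_arm", "payload": {"targets": [[[0,0,0,0,0,-0.01,0.6],[0,0,0,0,0,-0.01,0.6]]]}}

```text
clock: 19.58
tool_pos: [0.5233, -0.1696, 0.1204]
tool_rot: [-1.309, 1.036, -1.034]
force: [-3.8, -0.3, 9.3]
finger_gap: 0.752
```

```bash
python3 - <<'E'
from h import *
snap("side","s22");st=status.state(); print(st["clock"],st["tool_pos"],st["force"],st["torque"],st["finger_gap"]*87)
crop("s22","s22c",330,260,160,150,5)
E
```

```text
19.625 [ 0.52336429 -0.16958546  0.12043589] [-3.9991305   0.9187993   9.79108914] [0.35177504 0.92027526 0.09462599] 65.40320639731466
```

View pics/s22c.png

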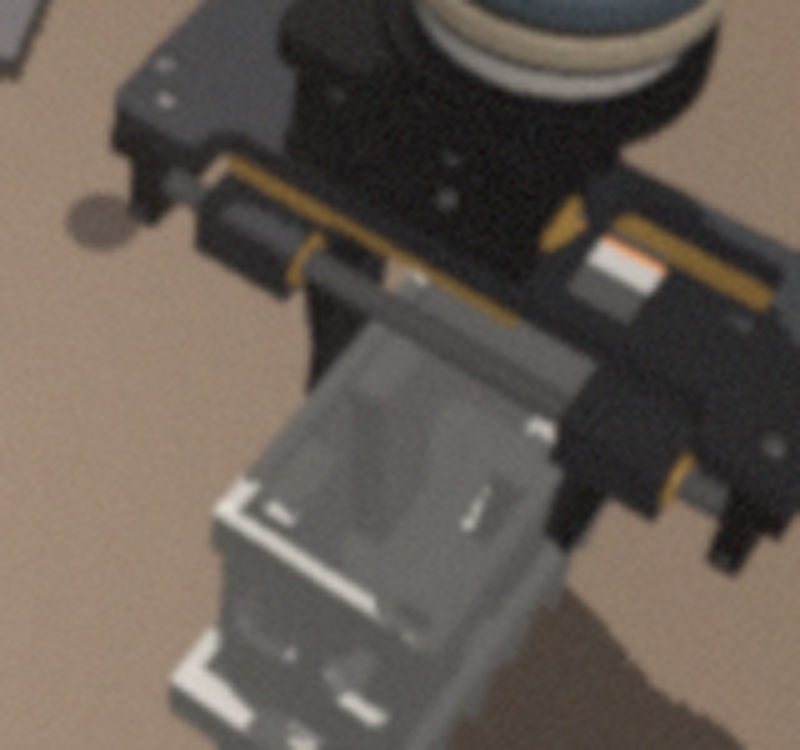

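>>> {"api": "move_arm", "payload": {"targets": [[[0,0,0,0,0,0.01,0.8],[0,0,0,0,0,0.01,0.9],[0,0,0,0,0,0.01,1],[0,0,0,0,0,0.01,1]]]}}

```text
clock: 20.12
tool_pos: [0.5233, -0.1695, 0.1199]
tool_rot: [-1.308, 1.036, -1.033]
force: [0.3, 1.0, -0.2]
finger_gap: 0.979
```

>>> {"api": "move_arm", "payload": {"targets": [[[0,0,0,0,0,0.1,1],[0,0,0,0,0,0.4,1],[0,0,0,0,0,0.9,1],[0,0,0,-0.1,0,1,1]]]}}

```text
clock: 20.62
tool_pos: [0.5159, -0.1695, 0.2242]
tool_rot: [-1.305, 1.029, -1.038]
force: [0.5, -0.1, 0.2]
finger_gap: 0.998
```

```bash
python3 - <<'E'
from h import *
snap("wrist","w23");snap("side","s23");st=status.state(); print(st["clock"],st["tool_pos"],st["force"],st["finger_gap"]*87)
crop("s23","s23c",350,290,120,140,4.2)
E
```

```text
20.725 [ 0.51313896 -0.16982345  0.22165151] [ 0.0516336   0.67086082 -0.65258054] 87.12620863840554
```

View pics/s23c.png

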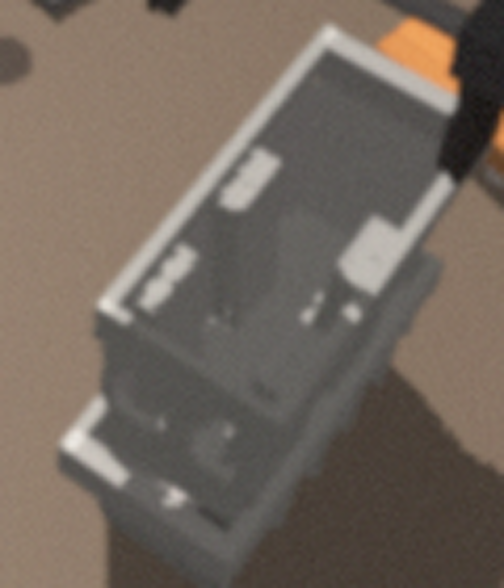

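View pics/w23.png

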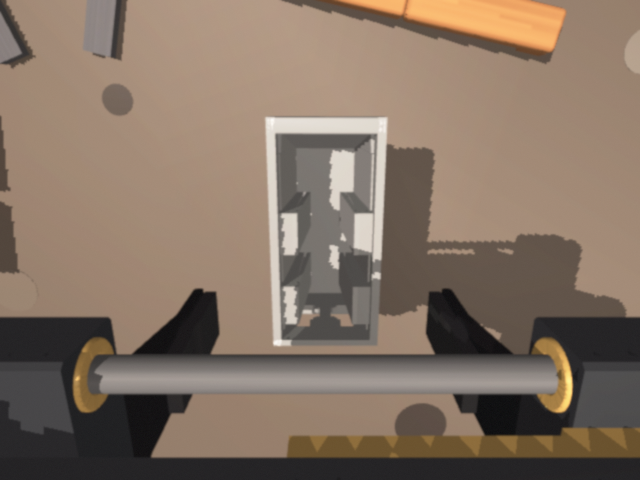

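```bash
python3 - <<'E'
from q import *
st=status.state()
rect([onz("wrist",p,.144,st) for p in [(266,117.5),(387,117.5),(378,345),(273.5,345)]])
s=lambda u,v:(350+u/4.2,290+v/4.2)
W=[(266,117.5),(387,117.5),(378,345),(273.5,345)]
for w,p in [(W[0],s(330,27)),(W[3],s(100,306)),(W[2],s(278,420))]:
    print(tri([ray("wrist",w,st),ray("side",p)]))
E
```

```text
[[0.5795, -0.1214], [0.5946, -0.1846], [0.4599, -0.2173], [0.4445, -0.153]] ctr [ 0.5196 -0.1691  0.144 ]
[13.17, 13.66, 103.44, 103.47] [0.1387, 0.1387, 0.0649, 0.0661]
(array([ 0.58040567, -0.12320531,  0.1452189 ]), [np.float64(0.001804849755930982), np.float64(0.0018048497559309859)])
(array([ 0.44599357, -0.15452217,  0.14505117]), [np.float64(0.0016908804882504692), np.float64(0.0016908804882504497)])
(array([ 0.46104727, -0.21715379,  0.14571165]), [np.float64(0.0003778792922234541), np.float64(0.00037787929222347027)])
```

>>> {"api": "move_arm", "payload": {"targets": [[[0,0,0,-0.1,0.4,0.3,1],[0,0,0,-0.1,0.9,0.4,1],[0,0,0,-0.1,1,0.4,1]]]}}

```text
clock: 21.1
tool_pos: [0.503, -0.0657, 0.2601]
tool_rot: [-1.31, 1.032, -1.028]
force: [0.7, -0.5, 0.4]
finger_gap: 0.996
```

>>> {"api": "move_arm", "payload": {"targets": [[[0,0,0,0,0.5,0,1],[0,0,0,0,1,0,1],[0,0,0,0,1,0,1]]]}}

```text
clock: 21.48
tool_pos: [0.5024, 0.0341, 0.259]
tool_rot: [-1.312, 1.033, -1.026]
force: [0.5, -1.0, 0.9]
finger_gap: 1.0
```

```bash
python3 - <<'E'
from h import *
snap("top","t24");snap("side","s24");print(status.state()["clock"],status.state()["tool_pos"])
crop("s24","s24c",350,290,120,140,4.2);crop("t24","t24c",390,210,90,110,5)
E
```

```text
21.575 [0.50282748 0.02954191 0.25879864]
```

View pics/s24.png

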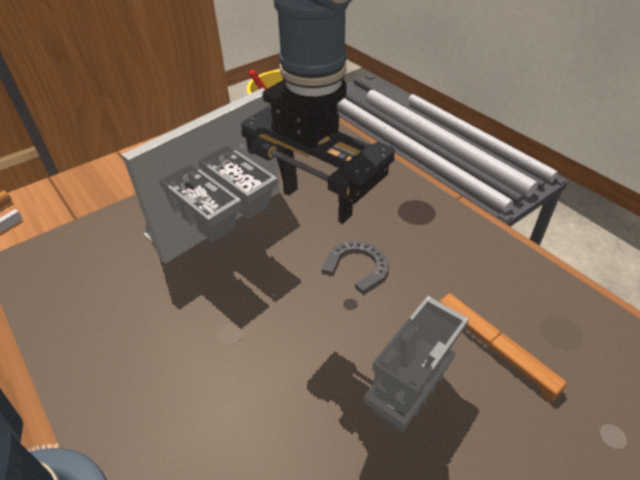

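View pics/s24c.png

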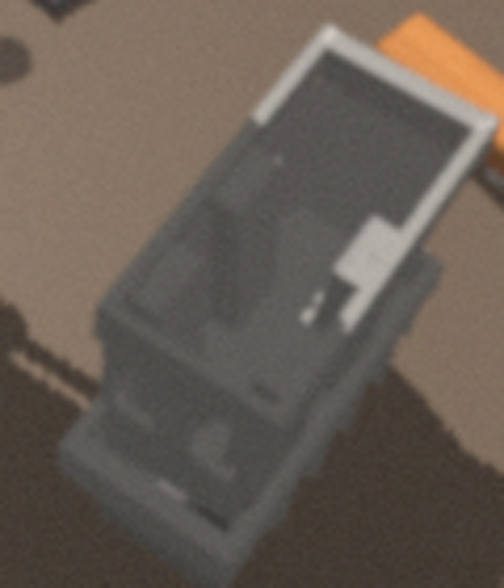

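View pics/t24c.png

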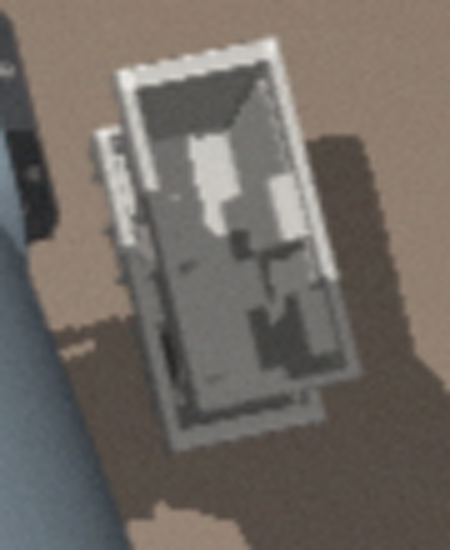

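```bash
python3 - <<'E'
from rig import ctrl
print(ctrl.finish_job())
E
```

```text
the job is handed in; nothing more can be done
None
```

The empty bin is now stacked on the offcut bin, turned end for end to it, and the job was handed in at about 21.6 s.

**What I did:** I pinched the bin's pull bar and slid it up, drew it straight off the studs and set it upright on the bench. I then took it again across the side rims, lowered it onto the offcut bin and released it once it was firmly down.

**What the last checks showed:**
- **Level and height:** three rim corners stand at 0.145, 0.145 and 0.146 m, against 0.144 m expected. The fourth corner was not measured in two views.
- **Position:** the bin's centre lies within about 3 mm of where I aimed it. It touched down at the height expected for the ribs.
- **Everything else:** the last side view shows both full bins still hanging, and the horseshoe, wire brush and offcut bin where they were. The gripper was touching nothing.

**What went wrong or disagreed:**
- **Lift off the studs:** the bin first tilted front-up, because its rear stayed on the studs. I corrected it by tilting the gripper about 5° and lifting a little more, and it then drew off with almost no force.
- **Offcut bin position:** the wrist camera and the fixed cameras differed by about 4 mm. I allowed for both and checked the alignment from the side before lowering.

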